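# Reunite the split heating jacket around the vial

## Robot

A 6-joint arm with a two-finger parallel gripper is mounted at the origin on the work surface. World frame = base frame: x ahead of the robot, y to its left, z up, the work surface at z = 0. Lengths are in m, angles in rad, forces in N, time in s.
With the tool pointing down it reaches from about 0.35 to 0.85 m from the base axis. Payload 8.1 kg.
Tool frame: the origin (TCP) lies midway between the tips of the shut fingers; the grasp point (between the pads) lies 19 mm behind it (robot.tcp_to_grasp is the distance from the TCP to the grasp point, in m); z points along the fingers, y is the direction in which the jaws open and shut (so a half turn about z gives the same grasp; the last joint's range is limited). The gripper opens to 93 mm and grips with 3 to 60 N. Pads are 15 mm wide; open, the fingers measure 128 mm over their backs; the gripper's body (75 mm by 188 mm) begins 65 mm behind the grasp point.
Start: joints at [1.124, 0.13, 1.488, -0, 1.523, -0.085], TCP at [0.212, 0.561, 0.187] pointing down, gripper open.
Joint ranges: [-2.96, 2.96], [-0.89, 2.26], [0.02, 2.5], [-1.34, 4.48], [0, 2.73], [-2.66, 2.66]. Speed limits (rad/s): [2.39, 2.39, 2.79, 3.14, 3.14, 3.14].

## Interface

Orientations are given as a rotation vector (axis times angle).
In Python, from plant import robot gives the robot as it stands.
- The arm moves only by the tool send_rows, never from a script. Its argument "series" is a list of rows, each an object of numbers: "wx", "wy", "wz": the turn, a rotation vector about the world's x, y, z in rad; "dx", "dy", "dz": the shift along the world's x, y, z in cm; "fingers": the closure in counts, from 0 (fully open) to 255 (shut). In form: [{"wx": .., "wy": .., "wz": .., "dx": .., "dy": .., "dz": .., "fingers": ..}, ...]. A call has 1 to 20 rows; each row shifts and turns the pose as measured when the row begins; what a row does not reach is not made up. A row lasts 1/12 s, in which the tool goes at most 41.7 mm and 7.16 degrees, less where a joint would pass 70% of its speed; a pose out of reach is approached as far as the arm can. A call is refused whole if a number of a shift passes 4.17 or a number of a turn 0.125, either way. A call with a gripper value outside its range is refused whole. The fingers move at their own pace and stop on an object; "newtons" is the grip in N (left out, the last holds). Time passes only in rows, so rows that do not move let the fingers close. It gives the time, the measured TCP pose, the force and the opening at its end, in the units of the state.
- robot.read_state(): the state, without advancing time (a new reading comes with each control period).
- robot.read_camera(name): name is "side" or "top" or "wrist"; returns the picture (384x512x3 uint8, red, green, blue); there is no depth.
- robot.camera_info(name): a dict with "intrinsics" (3x3 intrinsics, pixels), "extrinsics" (4x4, takes a point from world to camera coordinates); the wrist camera has in their place "tool_from_camera" (4x4, takes a point from camera to tool coordinates, whose origin is the TCP and whose axes are the flange's). Camera axes: x right, y up, looking along -z (the intrinsics and any distortion apply to the point x, -y, -z); pixel columns grow to the right and rows downward; lengths in m; the calibration is good to about 2 mm. A picture is of the moment at which its call begins: read the wrist's pose just before it. camera_info takes no time and is no camera call.
- robot.close_job(): hands the job in, once; it reports no verdict.
The state is a dict: "t": time; "q": joint angles; "dq": joint speeds; "joint_torque": joint torques, N m; "tool_pos": TCP position; "orientation": TCP orientation; "force": force on the tool from outside, world axes, zero at the start; "wrist_torque": the same for the moment, N m; "opening": finger opening in m.
Only numpy, scipy, OpenCV 4.12 (cv2) and the standard library are available. Lean on these libraries where they do the work, as an engineer would, in place of code of your own. Each camera call takes 0.05 s, during which the arm holds its last target.

## Task

One of the three loose heating-jacket halves is the original partner of the half fixed on the slide station: only its lugs fit in beside the fixed lugs. Set that half down in the open loading bay with its lugs towards the vial and slide it along the track until the jacket is fully closed around the vial. Leave the other two halves, the flask, the beaker and the bottle where they are, and let go at the end.

Things in the scene. Friction and masses are not known exactly. Their poses are not given: they have to be found in the camera images.
- half_a: loose aluminium jacket half, 0.3 kg, standing. Origin: centre of underside; +x the mating side with the lugs, +y left, z up. Body 80 mm wide (y), top z = 40, from x = -20 (flat rear) to +2 mm. Foot runners 8 mm high on both sides, 96 mm over both, x = -20..+20. Two 14 mm wide, 40 mm tall lugs go on to x = +20. This one: left (+y) lug outer, right (-y) lug inner: inner = 13..27 mm, outer = 26..40 mm from the centre line.
- half_b: loose aluminium jacket half, 0.3 kg, standing. Origin: centre of underside; +x the mating side with the lugs, +y left, z up. Body 80 mm wide (y), top z = 40, from x = -20 (flat rear) to +2 mm. Foot runners 8 mm high on both sides, 96 mm over both, x = -20..+20. Two 14 mm wide, 40 mm tall lugs go on to x = +20. This one: left (+y) lug inner, right (-y) lug outer: inner = 13..27 mm, outer = 26..40 mm from the centre line.
- half_c: loose aluminium jacket half, 0.3 kg, standing. Origin: centre of underside; +x the mating side with the lugs, +y left, z up. Body 80 mm wide (y), top z = 40, from x = -20 (flat rear) to +2 mm. Foot runners 8 mm high on both sides, 96 mm over both, x = -20..+20. Two 14 mm wide, 40 mm tall lugs go on to x = +20. This one: left (+y) lug inner, right (-y) lug inner: inner = 13..27 mm, outer = 26..40 mm from the centre line.
- half_a_grip (a point): centre of half_a's black plastic grip on its top, 18 mm (x) by 26 mm (y) by 30 mm high (z = 40..70 mm of the half), at x = -9, y = 0, z = 55 mm of the half, near its centre of mass; axes as the half's
- half_b_grip (a point): centre of half_b's black plastic grip on its top, 18 mm (x) by 26 mm (y) by 30 mm high (z = 40..70 mm of the half), at x = -9, y = 0, z = 55 mm of the half, near its centre of mass; axes as the half's
- half_c_grip (a point): centre of half_c's black plastic grip on its top, 18 mm (x) by 26 mm (y) by 30 mm high (z = 40..70 mm of the half), at x = -9, y = 0, z = 55 mm of the half, near its centre of mass; axes as the half's
- station: fixed slide station, 132 mm wide, 284 mm long. Origin: on the bench under the middle of its grey base (x = -125..+125 mm); +x the closing direction along the track, +y left, z up. Track floor z = 10 mm. A half pushed well off its centre line turns askew and jams in the track. Behind the fixed half, x = 125..159 mm, a white box, top z = 52 mm
- station_bay (a point): middle of the open loading bay, on the track floor, at x = -90, y = 0, z = 10 mm of the station. The bay spans x = -125..-57 mm, has no rear wall and low side walls 106 mm apart, top z = 19.5 mm; from x = -60 to -28 mm the walls funnel in to 99 mm apart
- station_run (a point): middle of the run, on the track floor, at x = +22, y = 0, z = 10 mm of the station. From x = -28 to +72 mm the walls are 99 mm apart and lips 85 mm apart (z = 19.5..24.5 mm) overhang the runners of a half, so a half can only be slid in from the bay, not dropped in
- station_fixed (a point): centre line of the fixed half's mating face (faces -x), at x = +60, y = 0, z = 10 mm of the station. Fixed half 80 mm wide, top z = 50 mm. Its two lugs, 9 mm wide, reach back to x = +44 mm: left at y = +30..+39 (outer), right at y = -15..-24 (inner). Here stands a vial, 20 mm wide, blue cap 22 mm, top z = 66 mm
- station_home (a point): where the origin of the matching half is when closed, axes parallel to the station's: x = +40, y = 0, z = 10 mm of the station. Its lugs then lie beside the fixed lugs and their tips touch the fixed mating face. A half that does not match stops 16 mm short, lug against lug
- flask: bystander: conical glass flask, 76 mm base, 110 mm tall, loose; origin: centre of underside
- beaker: bystander: glass beaker, 68 mm across, 85 mm tall, loose; origin: centre of underside
- bottle: bystander: white bottle with blue cap, 60 mm across, 130 mm tall, loose; origin: centre of underside

How it is judged:
On the way:
1. the matching half stands flat in the track, near its centre line, not yet closed (y of half_b in the frame of station between -0.01 and 0.01 m and z of half_b in the frame of station between 0.006 and 0.014 m and angle between half_b's own z axis and vertical below 0.08 rad and x of half_b in the frame of station between -0.13 and 0.015 m), for 0.2 s.
At the end, for the whole second after the job is handed in: The matching half stands flat in the track with its lugs interlocked with the fixed lugs, the jacket closed to within 3 mm, within 4 mm of the centre line and 0.06 rad square, at rest and released (x of half_b in the frame of station between 0.037 and 0.045 m and y of half_b in the frame of station between -0.004 and 0.004 m and z of half_b in the frame of station between 0.006 and 0.014 m and angle between the x axis of half_b and the x axis of station, either way round below 0.06 rad and angle between half_b's own z axis and vertical below 0.06 rad and linear speed of half_b below 0.01 m/s); the robot touches nothing.
It fails at once if another half was moved more than 30 mm (distance of any of half_a, half_c from where it was at the start of the episode above 0.03 m).
It fails at once if the flask was moved more than 30 mm or tipped over (distance of flask from where it was at the start of the episode above 0.03 m or angle between flask's own z axis and vertical above 0.4 rad).
It fails at once if the beaker was moved more than 30 mm or tipped over (distance of beaker from where it was at the start of the episode above 0.03 m or angle between beaker's own z axis and vertical above 0.4 rad).
It fails at once if the bottle was moved more than 30 mm or tipped over (distance of bottle from where it was at the start of the episode above 0.03 m or angle between bottle's own z axis and vertical above 0.4 rad).
It also fails if it takes over 51 s, if anything falls off the work surface, if the arm or the gripper's body presses on something with over 40 N, if the wrist force passes 120 N, or if a joint passes its speed limit or range.

## Working session

There is one attempt and no reset: what is moved stays moved. The work goes in short steps, Python scripts to look and compute and a tool call to move; the robot and the scene stay as the last step left them, time stands still between calls to the robot, and variables do not carry over. Pictures are saved under pics/ and viewed, and the job is handed in when it is done.

Besides the shell and the picture viewer there is one more tool, called after "Call:" as name([rows], argument=value, ...), one row to a line, values as JSON. send_rows: Moves the arm, as the interface text tells. Its arguments: {"type":"object","properties":{"series":{"type":"array","items":{"type":"object","properties":{"wx":{"type":"number"},"wy":{"type":"number"},"wz":{"type":"number"},"dx":{"type":"number"},"dy":{"type":"number"},"dz":{"type":"number"},"fingers":{"type":"number"}}}},"newtons":{"type":"number"}},"required":["series"]}

```bash
mkdir -p pics
python3 - <<'E'
from plant import robot
import cv2
print(robot.read_state())
for n in ["top","side"]:
    print(n,robot.camera_info(n))
    cv2.imwrite(f"pics/{n}0.png",cv2.cvtColor(cv2.resize(robot.read_camera(n),(800,600),interpolation=cv2.INTER_CUBIC),cv2.COLOR_RGB2BGR))
print(robot.camera_info("wrist"))
E
```

```text
{'t': 0.0, 'q': array([ 1.12360617e+00,  1.31109557e-01,  1.48926568e+00, -4.86508589e-07,
        1.52297725e+00, -8.54020664e-02]), 'dq': array([ 0.00156883,  0.00198244, -0.00023906,  0.00157027,  0.00160865,
       -0.00079271]), 'joint_torque': array([ 1.01225865e-03, -5.59816682e+01, -4.91778624e+01,  7.71702966e-02,
        3.49748146e-02, -1.50570631e-04]), 'tool_pos': array([0.21208472, 0.56061617, 0.18582578]), 'orientation': array([-5.65117644e-01, -3.08987583e+00,  2.66671124e-03]), 'force': array([-0.31205019, -0.85253787,  0.20466896]), 'wrist_torque': array([0.0096926 , 0.05273308, 0.01843919]), 'opening': 0.09306017363673841}
top {'intrinsics': array([[476.70686467,   0.        , 251.67940745],
       [  0.        , 476.70686467, 190.46855744],
       [  0.        ,   0.        ,   1.        ]]), 'extrinsics': array([[ 0.0291051 , -0.99955234, -0.00692973, -0.04128593],
       [ 0.9832395 ,  0.02738045,  0.18025092, -0.58760695],
       [-0.17998049, -0.0120598 ,  0.98359625, -1.34775353],
       [ 0.        ,  0.        ,  0.        ,  1.        ]])}
side {'intrinsic
[... 250 characters left out ...]
945, -0.56187382,  0.82629508, -0.10673956],
       [-0.0870707 ,  0.82186506,  0.56298892, -0.95865531],
       [ 0.        ,  0.        ,  0.        ,  1.        ]])}
{'intrinsics': array([[286.21678307,   0.        , 254.60878439],
       [  0.        , 286.21678307, 196.27353737],
       [  0.        ,   0.        ,   1.        ]]), 'tool_from_camera': array([[-1.19608416e-03,  9.71577657e-01,  2.36718028e-01,
         6.54849149e-02],
       [ 9.99999100e-01,  1.30591566e-03, -3.07181512e-04,
        -7.41259475e-04],
       [-6.07584475e-04,  2.36717448e-01, -9.71578345e-01,
        -1.99287272e-01],
       [ 0.00000000e+00,  0.00000000e+00,  0.00000000e+00,
         1.00000000e+00]])}
```

View pics/top0.png

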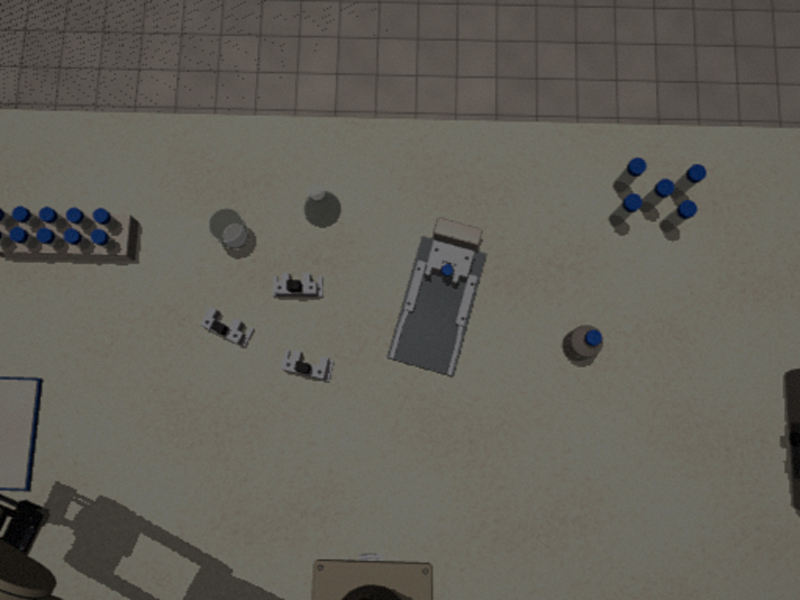

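View pics/side0.png

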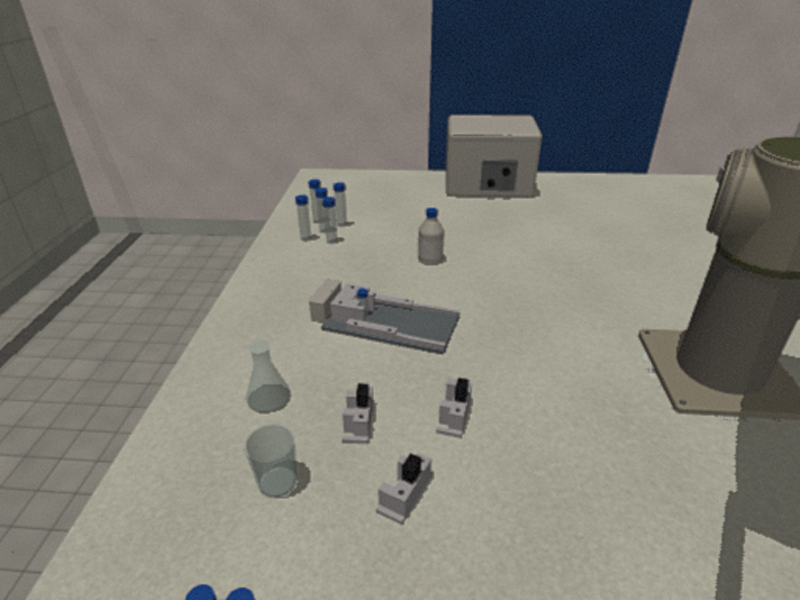

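The top view shows the station around (437,300), with the halves near (298,287), (226,327) and (308,366). I'll enlarge those.

```bash
cat > h.py <<'E'
import numpy as np,cv2
from plant import robot
def ray(cam,u,v,z,T=None):
    ci=robot.camera_info(cam);K=ci["intrinsics"]
    d=np.array([(u-K[0,2])/K[0,0],-(v-K[1,2])/K[1,1],-1])
    if cam=="wrist": M=T@ci["tool_from_camera"]
    else: M=np.linalg.inv(ci["extrinsics"])
    o=M[:3,3];d=M[:3,:3]@d
    return o+d*(z-o[2])/d[2]
def tool(s):
    T=np.eye(4);T[:3,:3]=cv2.Rodrigues(s["orientation"])[0];T[:3,3]=s["tool_pos"];return T
def proj(cam,p,T=None):
    ci=robot.camera_info(cam);K=ci["intrinsics"]
    E=np.linalg.inv(T@ci["tool_from_camera"]) if cam=="wrist" else ci["extrinsics"]
    c=E[:3,:3]@np.array(p)+E[:3,3]
    return K[0,0]*c[0]/-c[2]+K[0,2],K[1,1]*-c[1]/-c[2]+K[1,2]
E
python3 - <<'E'
from h import *
im=cv2.cvtColor(robot.read_camera("top"),cv2.COLOR_RGB2BGR);cv2.imwrite("pics/raw_top.png",im)
def crop(x0,y0,w,h,k,n):
    c=cv2.resize(im[y0:y0+h,x0:x0+w],None,fx=k,fy=k,interpolation=cv2.INTER_CUBIC)
    c=cv2.convertScaleAbs(c,alpha=1.5)
    for i in range(0,w,10):cv2.putText(c,str(x0+i),(i*k,8),0,.3,(0,0,255));cv2.line(c,(i*k,9),(i*k,14),(0,0,255))
    for i in range(0,h,10):cv2.putText(c,str(y0+i),(0,i*k+4),0,.3,(0,0,255))
    cv2.imwrite("pics/"+n,c)
crop(120,165,100,85,7,"halves.png")
crop(240,130,80,115,5,"station.png")
for u,v in [(188,181),(143,208),(195,233)]:print(ray("top",u,v,.07))
print(ray("top",368/800*512,300*.64,.01))
E
```

```text
[0.60837338 0.16173343 0.07      ]
[0.52528258 0.28755347 0.07      ]
[0.45740522 0.13364004 0.07      ]
[0.59037993 0.0248037  0.01      ]
```

View pics/halves.png

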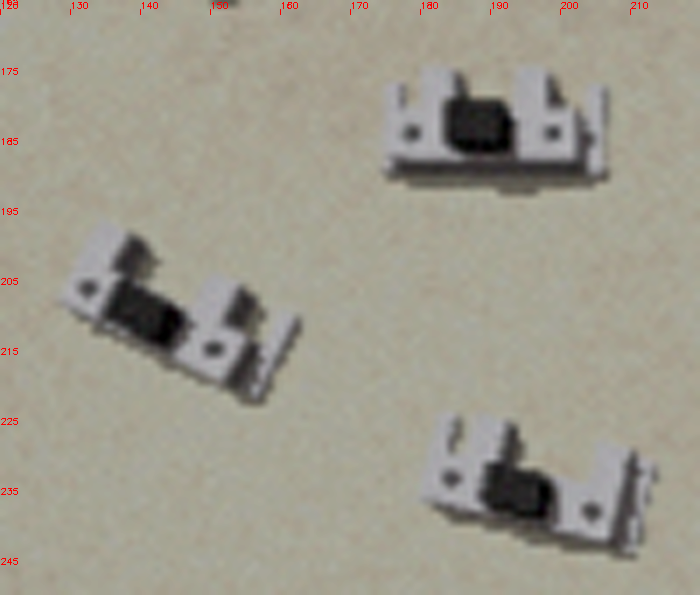

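View pics/station.png

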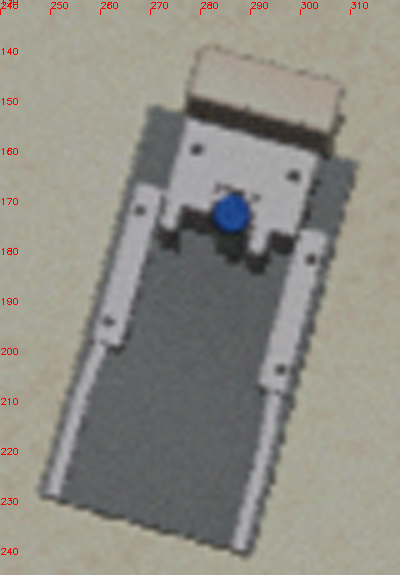

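The lugs point up in the image (+x). The top-right half has both lugs inner, so it is half_c. The left half has its left lug outer and right lug inner, so it is half_a. The bottom half at (195,233) has its left lug inner and right lug outer, so it is half_b. Next I'll fit half_b's pose and the station's pose.

```bash
cat >> h.py <<'E'
from scipy.optimize import least_squares
def fit(cam,pts,x0,T=None):
    # pts: list of (local xyz mm, (u,v)); pose x,y,yaw on z=0
    def f(p):
        c,s=np.cos(p[2]),np.sin(p[2]);r=[]
        for L,uv in pts:
            L=np.array(L)/1000.
            q=proj(cam,[p[0]+c*L[0]-s*L[1],p[1]+s*L[0]+c*L[1],L[2]],T)
            r+=[q[0]-uv[0],q[1]-uv[1]]
        return r
    r=least_squares(f,x0,loss="soft_l1");return r.x,np.array(r.fun).reshape(-1,2)
E
python3 - <<'E'
from h import *
np.set_printoptions(precision=4,suppress=True)
S=lambda x,y:(x/5+240,y/5+130)
H=lambda x,y:(x/7+120,y/7+165)
print(fit("top",[((-125,66,10),S(42,497)),((-125,-66,10),S(247,555)),((125,66,10),S(150,107)),((125,-66,10),S(357,160))],[.55,.02,-.2]))
print(fit("top",[((-20,40,40),H(428,497)),((-20,-40,40),H(612,545)),((20,27,40),H(475,418)),((20,13,40),H(510,425)),((20,-26,40),H(600,443)),((20,-40,40),H(632,451)),((-9,0,70),H(518,492))],[.45,.13,-.2]))
print(tool(robot.read_state()))
E
```

```text
(array([ 0.5838, -0.1099, -0.2452]), array([[-0.7   , -0.2119],
       [ 1.039 ,  0.1698],
       [-0.1758, -0.3039],
       [ 0.0173,  0.3343]]))
(array([ 0.4598,  0.1356, -0.1879]), array([[-0.4408,  0.8531],
       [-0.0717, -0.0961],
       [ 0.4369, -0.2496],
       [ 0.0736, -0.2284],
       [ 0.1553,  0.0501],
       [ 0.2366, -0.0679],
       [-0.4001, -0.0761]]))
[[-0.9353  0.3539 -0.0006  0.2121]
 [ 0.3539  0.9353 -0.0013  0.5607]
 [ 0.0001 -0.0014 -1.      0.186 ]
 [ 0.      0.      0.      1.    ]]
```

Call:
send_rows([
  {"dx": 1.7,"dy": -3.0,"wz": 0.0125},
  {"dx": 1.7,"dy": -3.0,"wz": 0.0125},
  {"dx": 1.7,"dy": -3.0,"wz": 0.0125},
  {"dx": 1.7,"dy": -3.0,"wz": 0.0125},
  {"dx": 1.7,"dy": -3.0,"wz": 0.0125},
  {"dx": 1.7,"dy": -3.0,"wz": 0.0125},
  {"dx": 1.7,"dy": -3.0,"wz": 0.0125},
  {"dx": 1.7,"dy": -3.0,"wz": 0.0125},
  {"dx": 1.7,"dy": -3.0,"wz": 0.0125},
  {"dx": 1.7,"dy": -3.0,"wz": 0.0125},
  {"dx": 1.7,"dy": -3.0,"wz": 0.0125},
  {"dx": 1.7,"dy": -3.0,"wz": 0.0125},
  {"dx": 1.7,"dy": -3.0,"wz": 0.0125},
  {"dx": 1.7,"dy": -3.0,"wz": 0.0125},
  {},
  {},
])

```text
schema error: expected keys wx, wy, wz, dx, dy, dz, fingers
```

```bash
cat > w.py <<'E'
from h import *
import sys
np.set_printoptions(precision=4,suppress=True)
s=robot.read_state();im=cv2.cvtColor(robot.read_camera("wrist"),cv2.COLOR_RGB2BGR)
n=sys.argv[1];np.save(f"pics/{n}.npy",tool(s));cv2.imwrite(f"pics/{n}_raw.png",im)
im=cv2.resize(im,(800,600),interpolation=cv2.INTER_CUBIC);cv2.imwrite(f"pics/{n}.png",cv2.convertScaleAbs(im,alpha=1.4))
print(s["t"],s["force"],s["opening"]);print(tool(s))
E
python3 w.py w1
```

```text
0.15 [ 0.5539 -0.1496  0.1753] 0.09323833297534502
[[-0.9353  0.3539 -0.0006  0.2121]
 [ 0.3539  0.9353 -0.0013  0.5607]
 [ 0.0001 -0.0014 -1.      0.186 ]
 [ 0.      0.      0.      1.    ]]
```

View pics/w1.png

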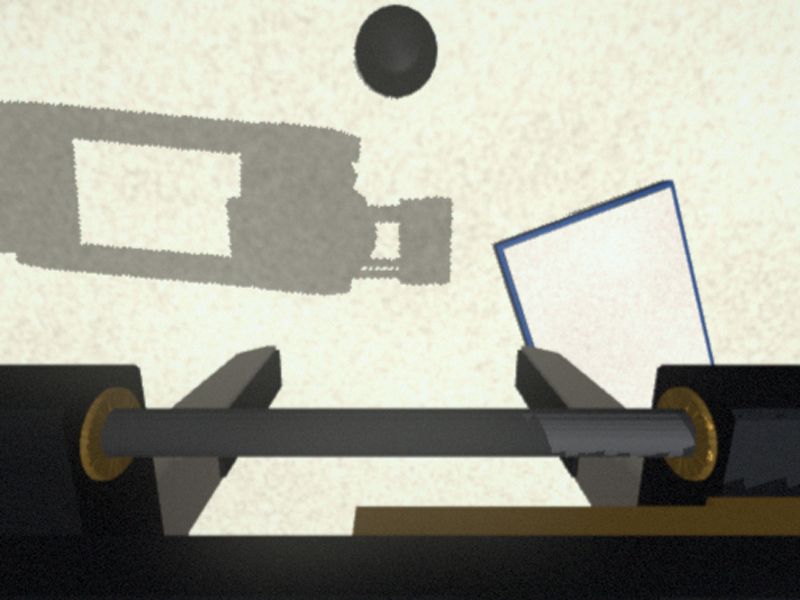

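Call:
send_rows([
  {"wx": 0,"wy": 0,"dz": 0,"fingers": 0,"dx": 1.3,"dy": -3.0,"wz": 0.0125},
  {"wx": 0,"wy": 0,"dz": 0,"fingers": 0,"dx": 1.3,"dy": -3.0,"wz": 0.0125},
  {"wx": 0,"wy": 0,"dz": 0,"fingers": 0,"dx": 1.3,"dy": -3.0,"wz": 0.0125},
  {"wx": 0,"wy": 0,"dz": 0,"fingers": 0,"dx": 1.3,"dy": -3.0,"wz": 0.0125},
  {"wx": 0,"wy": 0,"dz": 0,"fingers": 0,"dx": 1.3,"dy": -3.0,"wz": 0.0125},
  {"wx": 0,"wy": 0,"dz": 0,"fingers": 0,"dx": 1.3,"dy": -3.0,"wz": 0.0125},
  {"wx": 0,"wy": 0,"dz": 0,"fingers": 0,"dx": 1.3,"dy": -3.0,"wz": 0.0125},
  {"wx": 0,"wy": 0,"dz": 0,"fingers": 0,"dx": 1.3,"dy": -3.0,"wz": 0.0125},
  {"wx": 0,"wy": 0,"dz": 0,"fingers": 0,"dx": 1.3,"dy": -3.0,"wz": 0.0125},
  {"wx": 0,"wy": 0,"dz": 0,"fingers": 0,"dx": 1.3,"dy": -3.0,"wz": 0.0125},
  {"wx": 0,"wy": 0,"dz": 0,"fingers": 0,"dx": 1.3,"dy": -3.0,"wz": 0.0125},
  {"wx": 0,"wy": 0,"dz": 0,"fingers": 0,"dx": 1.3,"dy": -3.0,"wz": 0.0125},
  {"wx": 0,"wy": 0,"dz": 0,"fingers": 0,"dx": 1.3,"dy": -3.0,"wz": 0.0125},
  {"wx": 0,"wy": 0,"dz": 0,"fingers": 0,"dx": 1.3,"dy": -3.0,"wz": 0.0125},
  {"wx": 0,"wy": 0,"wz": 0,"dx": 0,"dy": 0,"dz": 0,"fingers": 0},
  {"wx": 0,"wy": 0,"wz": 0,"dx": 0,"dy": 0,"dz": 0,"fingers": 0},
])

```text
t: 1.53
tool_pos: [0.3951, 0.1193, 0.1817]
orientation: [-0.274, -3.129, 0.009]
force: [0.4, 1.3, -0.1]
opening: 0.0929
```

```bash
python3 w.py w2
```

```text
1.5333 [ 0.414   1.2693 -0.0558] 0.09291536103513982
[[-0.9847  0.174  -0.0009  0.3951]
 [ 0.174   0.9847 -0.0056  0.1193]
 [-0.0001 -0.0057 -1.      0.1817]
 [ 0.      0.      0.      1.    ]]
```

View pics/w2.png

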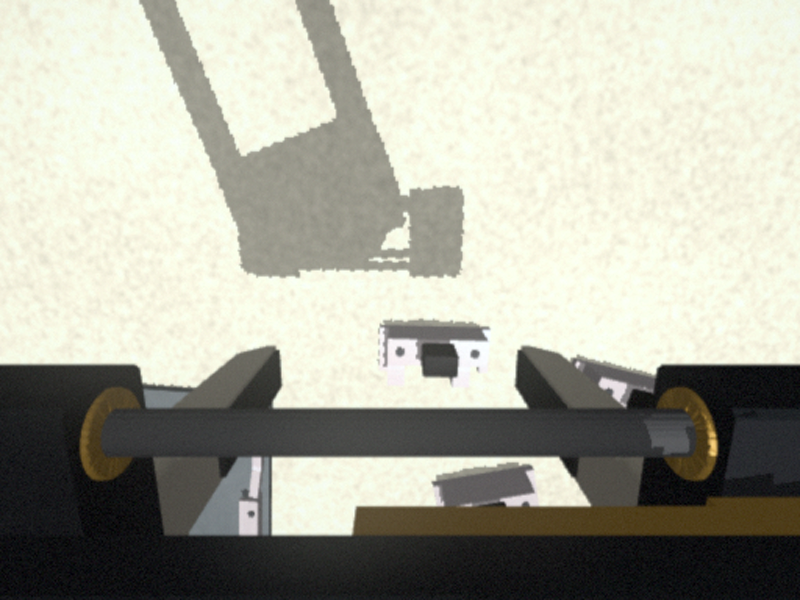

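Run:
```python
from h import *
im=cv2.imread("pics/w2_raw.png");T=np.load("pics/w2.npy")
x0,y0,w,h,k=230,195,95,60,8
c=cv2.convertScaleAbs(cv2.resize(im[y0:y0+h,x0:x0+w],None,fx=k,fy=k,interpolation=cv2.INTER_CUBIC),alpha=1.3)
p=[0.4598,0.1356,-.1879];cs,sn=np.cos(p[2]),np.sin(p[2])
for L in [(-20,40,40),(-20,-40,40),(-20,40,0),(-20,-40,0),(20,27,40),(20,13,40),(20,-26,40),(20,-40,40),(-18,13,70),(-18,-13,70),(0,13,70),(0,-13,70),(-20,48,8),(-20,-48,8)]:
    L=np.array(L)/1e3;q=proj("wrist",[p[0]+cs*L[0]-sn*L[1],p[1]+sn*L[0]+cs*L[1],L[2]],T)
    cv2.circle(c,(int((q[0]-x0+.5)*k),int((q[1]-y0+.5)*k)),3,(0,0,255),-1)
cv2.imwrite("pics/w2c.png",c)
```

```text
(no output)
```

View pics/w2c.png

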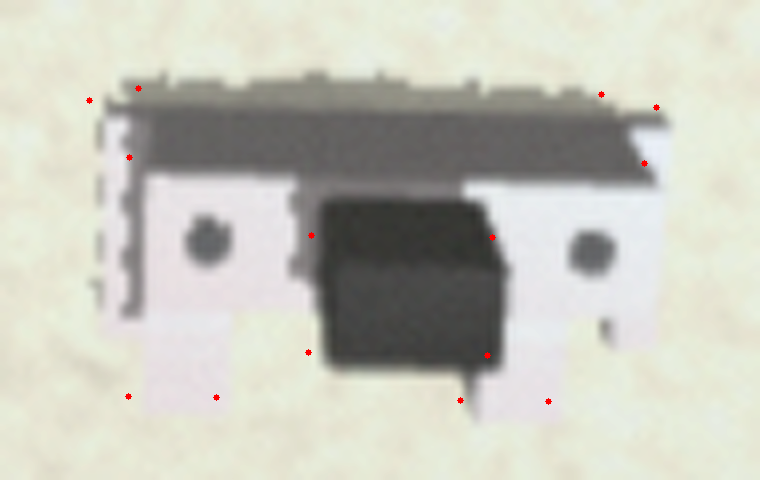

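Run:
```python
from h import *
np.set_printoptions(precision=4,suppress=True)
T=np.load("pics/w2.npy");H=lambda x,y:(x/8+230-.5,y/8+195-.5)
pts=[((-20,-40,40),H(143,174)),((-20,40,40),H(658,186)),((20,27,40),H(565,421)),((20,13,40),H(480,418)),((20,-26,40),H(229,413)),((20,-40,40),H(145,411)),((-18,-13,70),H(322,264)),((-18,13,70),H(505,268)),((0,-13,70),H(328,370)),((0,13,70),H(502,370))]
x,r=fit("wrist",pts,[.46,.135,-.19],T);print(x,r)
c,s=np.cos(x[2]),np.sin(x[2]);g=x[:2]-.009*np.array([c,s]);print("grip",g,"move cm",(g-T[:2,3])*100)
ty=T[:2,1];print("rot",x[2]+np.pi/2-np.arctan2(ty[1],ty[0]))
```

```text
[ 0.4633  0.1373 -0.1891] [[ 0.2602  0.2436]
 [ 0.012  -0.3638]
 [-0.4003 -0.0816]
 [-0.7095  0.1391]
 [ 0.2142  0.3344]
 [-0.2141  0.4302]
 [ 0.6475 -1.0276]
 [ 0.4335 -1.2108]
 [-0.5056  0.3779]
 [ 0.1148  0.6928]]
grip [0.4544 0.139 ] move cm [5.9381 1.9706]
rot -0.014154700688021826
```

Call:
send_rows([
  {"wx": 0.005,"wy": 0,"wz": -0.012,"dx": 2.9,"dy": 0.9,"dz": 0,"fingers": 0},
  {"wx": 0,"wy": 0,"wz": 0,"dx": 2.9,"dy": 0.9,"dz": 0,"fingers": 0},
  {"wx": 0,"wy": 0,"wz": 0,"dx": 0,"dy": 0,"dz": -1.0,"fingers": 0},
  {"wx": 0,"wy": 0,"wz": 0,"dx": 0,"dy": 0,"dz": -2.5,"fingers": 0},
  {"wx": 0,"wy": 0,"wz": 0,"dx": 0,"dy": 0,"dz": -2.5,"fingers": 0},
  {"wx": 0,"wy": 0,"wz": 0,"dx": 0,"dy": 0,"dz": -1.5,"fingers": 0},
  {"wx": 0,"wy": 0,"wz": 0,"dx": 0,"dy": 0,"dz": -1.0,"fingers": 0},
  {"wx": 0,"wy": 0,"wz": 0,"dx": 0,"dy": 0,"dz": 0,"fingers": 0},
])

```text
t: 2.25
tool_pos: [0.4504, 0.1484, 0.0917]
orientation: [-0.276, -3.126, -0.001]
force: [-0.4, -0.1, -0.6]
opening: 0.093
```

```bash
python3 w.py w3
```

```text
2.25 [-0.4307 -0.1269 -0.5884] 0.09296656999078348
[[-0.9845  0.1753 -0.003   0.4504]
 [ 0.1753  0.9845  0.0011  0.1484]
 [ 0.0032  0.0005 -1.      0.0917]
 [ 0.      0.      0.      1.    ]]
```

View pics/w3.png

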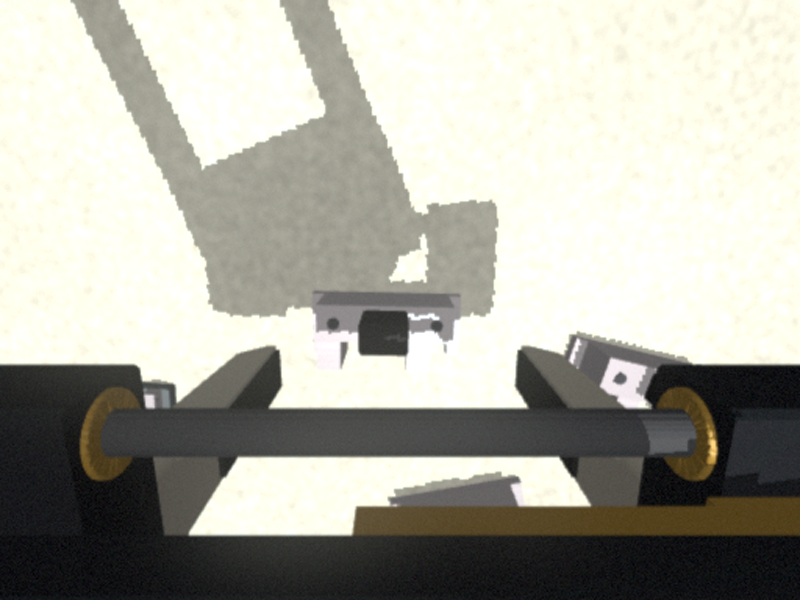

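Run:
```python
from h import *
im=cv2.imread("pics/w3_raw.png")
x0,y0,w,h,k=190,180,112,62,7
c=cv2.convertScaleAbs(cv2.resize(im[y0:y0+h,x0:x0+w],None,fx=k,fy=k,interpolation=cv2.INTER_CUBIC),alpha=1.2)
cv2.imwrite("pics/w3c.png",c)
print(robot.read_state()["tool_pos"],robot.read_state()["dq"])
```

```text
[0.45082948 0.14850574 0.09280379] [-0.01168713 -0.02174312 -0.03642828 -0.00235433  0.01875609 -0.00694969]
```

View pics/w3c.png

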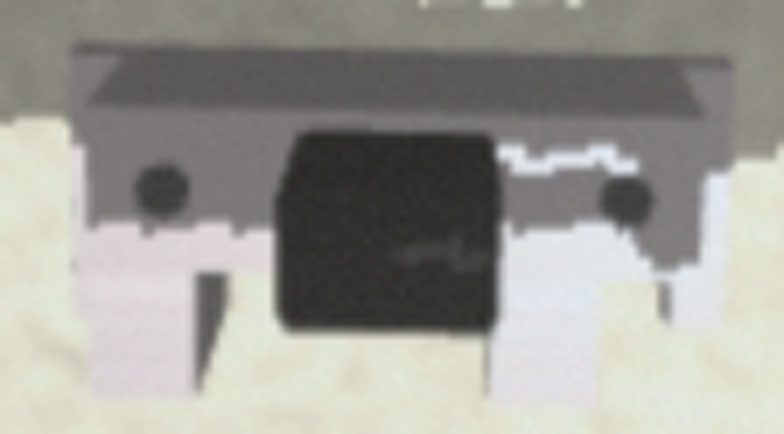

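Run:
```python
from h import *
np.set_printoptions(precision=4,suppress=True)
T=np.load("pics/w3.npy");H=lambda x,y:(x/7+190-.5,y/7+180-.5)
pts=[((-20,-40,40),H(86,104)),((-20,40,40),H(704,115)),((20,27,40),H(594,406)),((20,13,40),H(490,404)),((20,-26,40),H(197,395)),((20,-40,40),H(90,394)),((-20,-48,8),H(73,45)),((-20,48,8),H(733,58))]
x,r=fit("wrist",pts,[.46,.135,-.19],T);print(x,r)
c,s=np.cos(x[2]),np.sin(x[2]);g=x[:2]-.009*np.array([c,s]);st=robot.read_state();T=tool(st);print("grip",g,"move cm",(g-T[:2,3])*100,st["tool_pos"])
ty=T[:2,1];print("rot",x[2]+np.pi/2-np.arctan2(ty[1],ty[0]))
print([H(385,135),proj("wrist",[g[0]-.009*c,g[1]-.009*s,.07],T)])
```

```text
[ 0.4628  0.1373 -0.1991] [[-0.1052 -0.3801]
 [ 0.326  -0.0986]
 [-0.0299 -0.3559]
 [-0.1419 -0.3693]
 [-0.0359  0.0822]
 [ 0.2438 -0.0748]
 [-0.5177  0.7196]
 [ 0.2014  0.8618]]
grip [0.454  0.1391] move cm [ 0.3156 -0.9377] [0.4508 0.1485 0.0928]
rot -0.022892791946365953
[(244.5, 198.78571428571428), (np.float64(244.80064411917303), np.float64(205.0863229467994))]
```

Call:
send_rows([
  {"wx": 0,"wy": 0,"wz": -0.02,"dx": 0.3,"dy": -0.9,"dz": 0,"fingers": 0},
  {"wx": 0,"wy": 0,"wz": 0,"dx": 0,"dy": 0,"dz": 0,"fingers": 0},
  {"wx": 0,"wy": 0,"wz": 0,"dx": 0,"dy": 0,"dz": -1.5,"fingers": 0},
  {"wx": 0,"wy": 0,"wz": 0,"dx": 0,"dy": 0,"dz": -1.5,"fingers": 0},
  {"wx": 0,"wy": 0,"wz": 0,"dx": 0,"dy": 0,"dz": -0.5,"fingers": 0},
  {"wx": 0,"wy": 0,"wz": 0,"dx": 0,"dy": 0,"dz": 0,"fingers": 0},
])

```text
t: 2.8
tool_pos: [0.4595, 0.1401, 0.0651]
orientation: [0.31, 3.116, 0.007]
force: [0.0, -0.2, -0.2]
opening: 0.0928
```

```bash
python3 w.py w4
```

```text
2.8 [ 0.0072 -0.1925 -0.1565] 0.09281328998610805
[[-0.9803  0.197   0.0104  0.4595]
 [ 0.1971  0.9804  0.0037  0.1401]
 [-0.0095  0.0057 -0.9999  0.0651]
 [ 0.      0.      0.      1.    ]]
```

Call:
send_rows([
  {"wx": -0.004,"wy": 0.01,"wz": 0,"dx": -0.5,"dy": -0.1,"dz": -0.8,"fingers": 0},
  {"wx": 0,"wy": 0,"wz": 0,"dx": 0,"dy": 0,"dz": -0.7,"fingers": 0},
  {"wx": 0,"wy": 0,"wz": 0,"dx": 0,"dy": 0,"dz": 0,"fingers": 0},
  {"wx": 0,"wy": 0,"wz": 0,"dx": 0,"dy": 0,"dz": 0,"fingers": 0},
])

```text
t: 3.18
tool_pos: [0.4564, 0.1392, 0.0525]
orientation: [0.312, 3.122, 0.001]
force: [1.1, 0.2, 0.5]
opening: 0.0934
```

```bash
python3 w.py w5
```

```text
3.1833 [1.0623 0.2476 0.4637] 0.09340788868704898
[[-0.9803  0.1977  0.0043  0.4564]
 [ 0.1977  0.9803  0.0002  0.1392]
 [-0.0042  0.0011 -1.      0.0525]
 [ 0.      0.      0.      1.    ]]
```

View pics/w5.png

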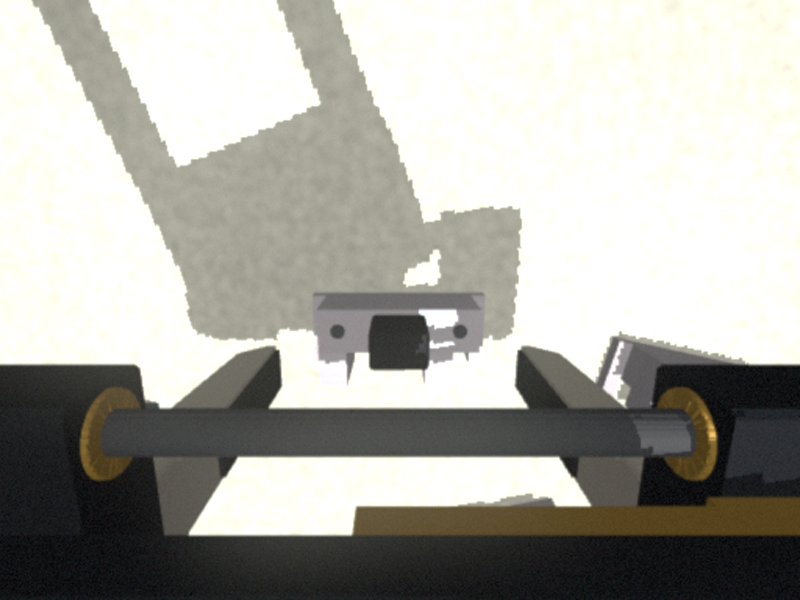

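Call:
send_rows([
  {"wx": 0,"wy": 0.004,"wz": 0,"dx": -0.2,"dy": 0,"dz": -0.7,"fingers": 0},
  {"wx": 0,"wy": 0,"wz": 0,"dx": 0,"dy": 0,"dz": 0,"fingers": 0},
  {"wx": 0,"wy": 0,"wz": 0,"dx": 0,"dy": 0,"dz": 0,"fingers": 0},
])

```text
t: 3.48
tool_pos: [0.4546, 0.1394, 0.0453]
orientation: [0.312, 3.125, 0.001]
force: [-0.6, -0.2, -0.9]
opening: 0.0932
```

Call:
send_rows([
  {"wx": 0,"wy": 0,"wz": 0,"dx": 0,"dy": 0,"dz": 0,"fingers": 255},
  {"wx": 0,"wy": 0,"wz": 0,"dx": 0,"dy": 0,"dz": 0,"fingers": 255},
  {"wx": 0,"wy": 0,"wz": 0,"dx": 0,"dy": 0,"dz": 0,"fingers": 255},
  {"wx": 0,"wy": 0,"wz": 0,"dx": 0,"dy": 0,"dz": 0,"fingers": 255},
  {"wx": 0,"wy": 0,"wz": 0,"dx": 0,"dy": 0,"dz": 0,"fingers": 255},
  {"wx": 0,"wy": 0,"wz": 0,"dx": 0,"dy": 0,"dz": 0,"fingers": 255},
  {"wx": 0,"wy": 0,"wz": 0,"dx": 0,"dy": 0,"dz": 0,"fingers": 255},
  {"wx": 0,"wy": 0,"wz": 0,"dx": 0,"dy": 0,"dz": 0,"fingers": 255},
  {"wx": 0,"wy": 0,"wz": 0,"dx": 0,"dy": 0,"dz": 0,"fingers": 255},
  {"wx": 0,"wy": 0,"wz": 0,"dx": 0,"dy": 0,"dz": 0,"fingers": 255},
], newtons=30)

```text
t: 4.32
tool_pos: [0.4549, 0.1395, 0.0457]
orientation: [0.312, 3.125, 0.001]
force: [-0.0, 0.8, -1.6]
opening: 0.031
```

```bash
python3 w.py w6
```

```text
4.3167 [-0.0109  0.8094 -1.6256] 0.030951194033296086
[[-0.9803  0.1975  0.0012  0.4549]
 [ 0.1975  0.9803  0.0005  0.1395]
 [-0.0011  0.0008 -1.      0.0457]
 [ 0.      0.      0.      1.    ]]
```

View pics/w6.png

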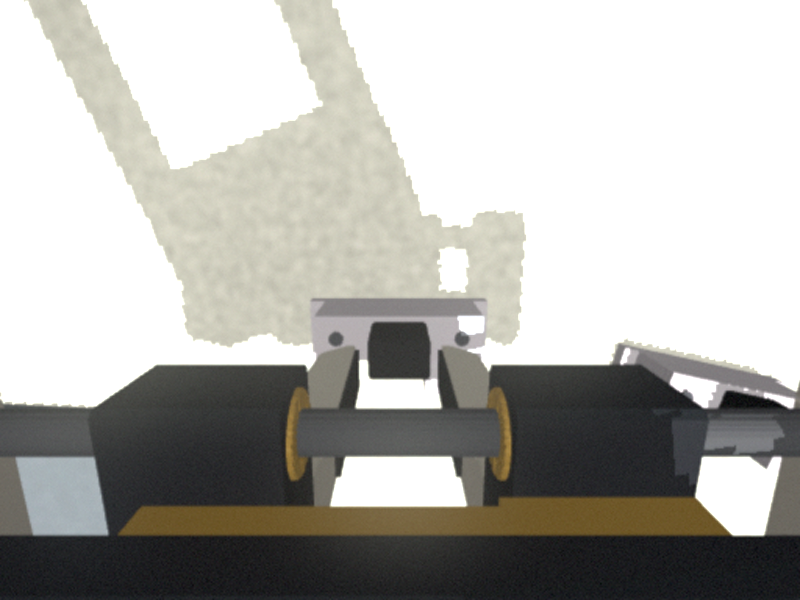

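Not closed yet (31 mm and still moving), so I'll let it finish closing.

Call:
send_rows([
  {"wx": 0,"wy": 0,"wz": 0,"dx": 0,"dy": 0,"dz": 0,"fingers": 255},
  {"wx": 0,"wy": 0,"wz": 0,"dx": 0,"dy": 0,"dz": 0,"fingers": 255},
  {"wx": 0,"wy": 0,"wz": 0,"dx": 0,"dy": 0,"dz": 0,"fingers": 255},
  {"wx": 0,"wy": 0,"wz": 0,"dx": 0,"dy": 0,"dz": 0,"fingers": 255},
], newtons=30)

```text
t: 4.7
tool_pos: [0.4548, 0.1395, 0.0457]
orientation: [0.312, 3.125, 0.001]
force: [0.4, -0.4, -0.3]
opening: 0.0019
```

```bash
python3 w.py w7
python3 - <<'E'
from h import *
im=cv2.imread("pics/w7_raw.png")
c=cv2.resize(im[180:250,185:325],None,fx=5.5,fy=5.5,interpolation=cv2.INTER_CUBIC)
cv2.imwrite("pics/w7c.png",c)
E
```

```text
4.7 [ 0.4012 -0.3768 -0.2649] 0.0019492928242758683
[[-0.9803  0.1975  0.0011  0.4548]
 [ 0.1975  0.9803  0.0005  0.1395]
 [-0.001   0.0008 -1.      0.0457]
 [ 0.      0.      0.      1.    ]]
```

View pics/w7c.png

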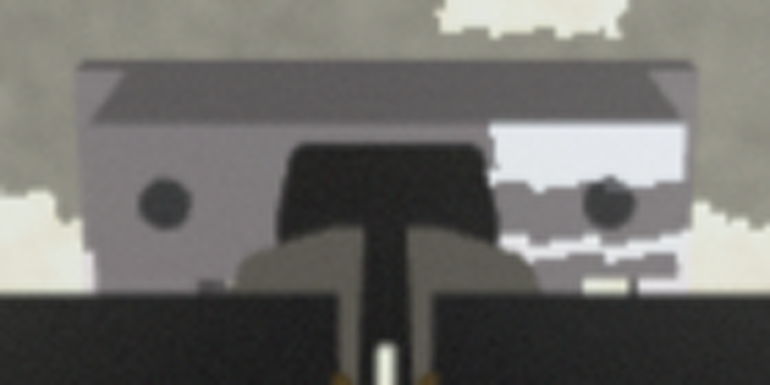

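Run:
```python
from h import *
for n in ["w6","w7"]:
  T=np.load(f"pics/{n}.npy")
  for L in [(0,0,0),(0,.015,0),(0,-.015,0),(0,0,-.019),(-.0075,0,0),(.0075,0,0),(0.0075,0.,-.03)]:
    print(L,np.array(proj("wrist",(T@np.array([*L,1]))[:3],T))*800/512)
im=cv2.cvtColor(robot.read_camera("top"),cv2.COLOR_RGB2BGR)
cv2.imwrite("pics/t7.png",cv2.resize(im[160:260,120:260],None,fx=5.5,fy=5.5,interpolation=cv2.INTER_CUBIC))
im=cv2.cvtColor(robot.read_camera("side"),cv2.COLOR_RGB2BGR)
cv2.imwrite("pics/s7.png",cv2.resize(im[190:340,180:340],None,fx=4,fy=4,interpolation=cv2.INTER_CUBIC))
```

```text
(0, 0, 0) [399.17809325 342.03602708]
(0, 0.015, 0) [431.24997452 341.99284463]
(0, -0.015, 0) [367.10459019 342.07921172]
(0, 0, -0.019) [399.33813012 356.01102204]
(-0.0075, 0, 0) [399.18575253 357.18727935]
(0.0075, 0, 0) [399.17030277 326.62524102]
(0.0075, 0.0, -0.03) [399.43938833 347.71387119]
(0, 0, 0) [399.17809325 342.03602708]
(0, 0.015, 0) [431.24997452 341.99284463]
(0, -0.015, 0) [367.10459019 342.07921172]
(0, 0, -0.019) [399.33813012 356.01102204]
(-0.0075, 0, 0) [399.18575253 357.18727935]
(0.0075, 0, 0) [399.17030277 326.62524102]
(0.0075, 0.0, -0.03) [399.43938833 347.71387119]
```

View pics/s7.png

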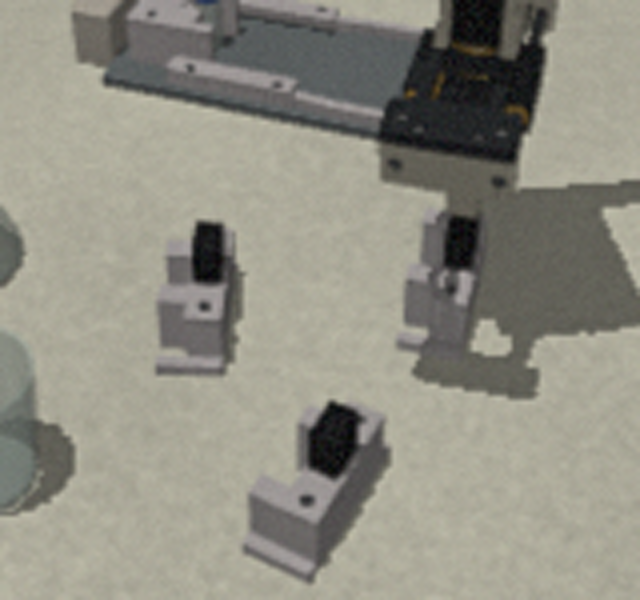

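View pics/t7.png

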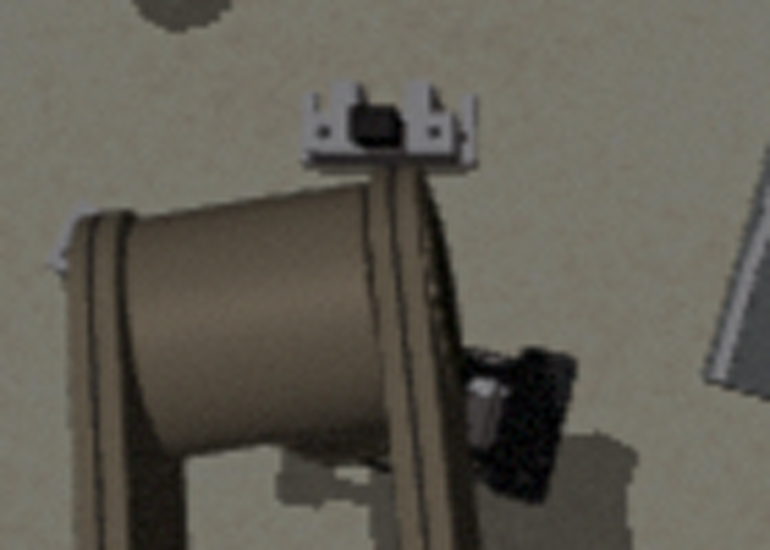

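View pics/w7.png

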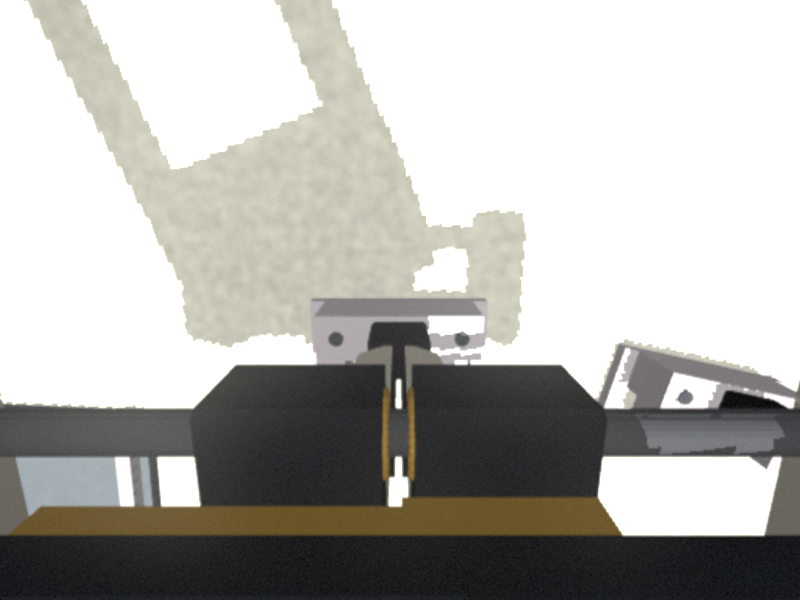

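Run:
```python
from h import *
im=cv2.cvtColor(robot.read_camera("side"),cv2.COLOR_RGB2BGR)
x0,y0,k=260,180,8
c=cv2.convertScaleAbs(cv2.resize(im[y0:y0+75,x0:x0+70],None,fx=k,fy=k,interpolation=cv2.INTER_CUBIC),alpha=1.6)
T=tool(robot.read_state())
for L,col in [((0,0,0),(0,0,255)),((0,0,-.019),(0,255,0)),((0,0,-.03),(255,0,0)),((0,0,-.084),(255,0,255)),((.0375,.094,-.084),(0,255,255)),((-.0375,.094,-.084),(0,255,255)),((.0375,-.094,-.084),(0,255,255)),((-.0375,-.094,-.084),(0,255,255))]:
    q=proj("side",(T@np.array([*L,1]))[:3]);cv2.circle(c,(int((q[0]-x0+.5)*k),int((q[1]-y0+.5)*k)),4,col,-1)
cv2.imwrite("pics/s8.png",c)
print(robot.read_state()["tool_pos"])
```

```text
[0.45487638 0.13945353 0.04570284]
```

View pics/s8.png

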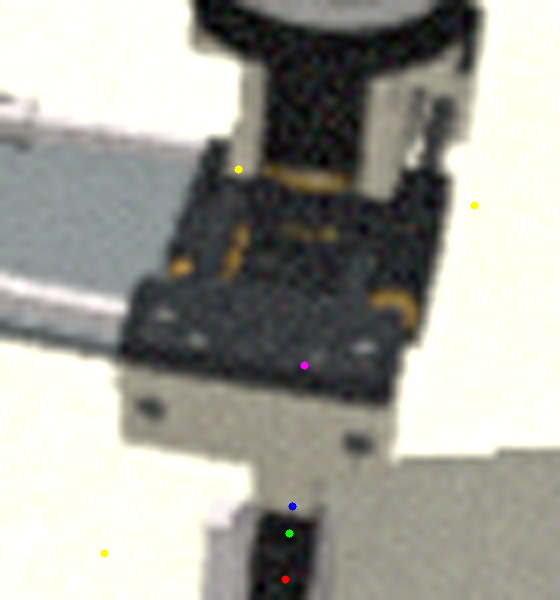

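Run:
```python
from plant import robot
print(robot.tcp_to_grasp,[a for a in dir(robot) if a[0]!='_'])
```

```text
0.0188 ['IKError', 'camera_info', 'close_job', 'read_camera', 'read_state', 'tcp_to_grasp']
```

Call:
send_rows([
  {"wx": 0,"wy": 0,"wz": 0,"dx": 0,"dy": 0,"dz": 0,"fingers": 0},
  {"wx": 0,"wy": 0,"wz": 0,"dx": 0,"dy": 0,"dz": 0,"fingers": 0},
  {"wx": 0,"wy": 0,"wz": 0,"dx": 0,"dy": 0,"dz": 0,"fingers": 0},
  {"wx": 0,"wy": 0,"wz": 0,"dx": 0,"dy": 0,"dz": 0,"fingers": 0},
  {"wx": 0,"wy": 0,"wz": 0,"dx": 0,"dy": 0,"dz": 0,"fingers": 0},
  {"wx": 0,"wy": 0,"wz": 0,"dx": 0,"dy": 0,"dz": 0,"fingers": 0},
  {"wx": 0,"wy": 0,"wz": 0,"dx": 0,"dy": 0,"dz": 0,"fingers": 0},
  {"wx": 0,"wy": 0,"wz": 0,"dx": 0,"dy": 0,"dz": 0,"fingers": 0},
], newtons=30)

```text
t: 5.57
tool_pos: [0.4548, 0.1395, 0.0457]
orientation: [0.312, 3.125, 0.001]
force: [0.3, 0.9, -0.1]
opening: 0.0493
```

Run:
```python
from h import *
im=cv2.cvtColor(robot.read_camera("side"),cv2.COLOR_RGB2BGR)
x0,y0,k=260,180,8
c=cv2.convertScaleAbs(cv2.resize(im[y0:y0+75,x0:x0+70],None,fx=k,fy=k,interpolation=cv2.INTER_CUBIC),alpha=1.6)
s=robot.read_state();T=tool(s);o=s["opening"]/2;print(o,s["t"])
for L,col in [((0,o,0),(0,0,255)),((0,o,-.019),(0,255,0)),((0,o,-.03),(255,0,0))]:
    q=proj("side",(T@np.array([*L,1]))[:3]);cv2.circle(c,(int((q[0]-x0+.5)*k),int((q[1]-y0+.5)*k)),2,col,-1)
cv2.imwrite("pics/s9.png",c)
```

```text
0.026479305116548574 5.6167
```

View pics/s9.png

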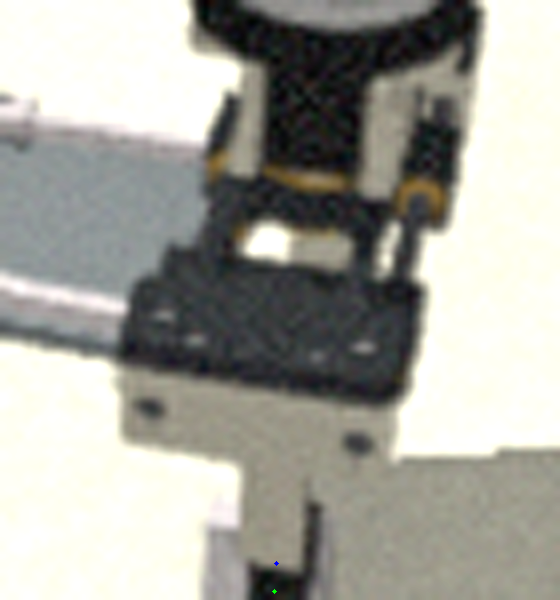

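The fingertips sit about 29 mm above the reported TCP: they closed just above the grip, at about z 0.075. I'll open fully and go down carefully, watching the force.

Call:
send_rows([
  {"wx": 0,"wy": 0,"wz": 0,"dx": 0,"dy": 0,"dz": 0,"fingers": 0},
  {"wx": 0,"wy": 0,"wz": 0,"dx": 0,"dy": 0,"dz": 0,"fingers": 0},
  {"wx": 0,"wy": 0,"wz": 0,"dx": 0,"dy": 0,"dz": 0,"fingers": 0},
  {"wx": 0,"wy": 0,"wz": 0,"dx": 0,"dy": 0,"dz": 0,"fingers": 0},
  {"wx": 0,"wy": 0,"wz": 0,"dx": 0,"dy": 0,"dz": 0,"fingers": 0},
  {"wx": 0,"wy": 0,"wz": 0,"dx": 0,"dy": 0,"dz": -0.4,"fingers": 0},
  {"wx": 0,"wy": 0,"wz": 0,"dx": 0,"dy": 0,"dz": -0.4,"fingers": 0},
  {"wx": 0,"wy": 0,"wz": 0,"dx": 0,"dy": 0,"dz": 0,"fingers": 0},
])

```text
t: 6.28
tool_pos: [0.4551, 0.1395, 0.0371]
orientation: [0.312, 3.124, 0.001]
force: [-1.4, 0.4, -0.0]
opening: 0.0927
```

```bash
cat > s.py <<'E'
from h import *
import sys
im=cv2.cvtColor(robot.read_camera("side"),cv2.COLOR_RGB2BGR)
x0,y0,k=int(sys.argv[2]),int(sys.argv[3]),7
c=cv2.convertScaleAbs(cv2.resize(im[y0:y0+80,x0:x0+100],None,fx=k,fy=k,interpolation=cv2.INTER_CUBIC),alpha=1.6)
s=robot.read_state();T=tool(s);o=s["opening"]/2;print(o,s["t"],s["tool_pos"],s["force"])
for L,col in [((0,o,0),(0,0,255)),((0,o,-.019),(0,255,0)),((0,o,-.03),(255,0,0))]:
    q=proj("side",(T@np.array([*L,1]))[:3]);cv2.circle(c,(int((q[0]-x0+.5)*k),int((q[1]-y0+.5)*k)),2,col,-1)
cv2.imwrite(f"pics/{sys.argv[1]}.png",c)
E
python3 s.py s10 240 200
```

```text
0.04657711727211383 6.3333 [0.45513633 0.13955994 0.03737807] [ 0.13893065  0.26353031 -0.29733338]
```

View pics/s10.png

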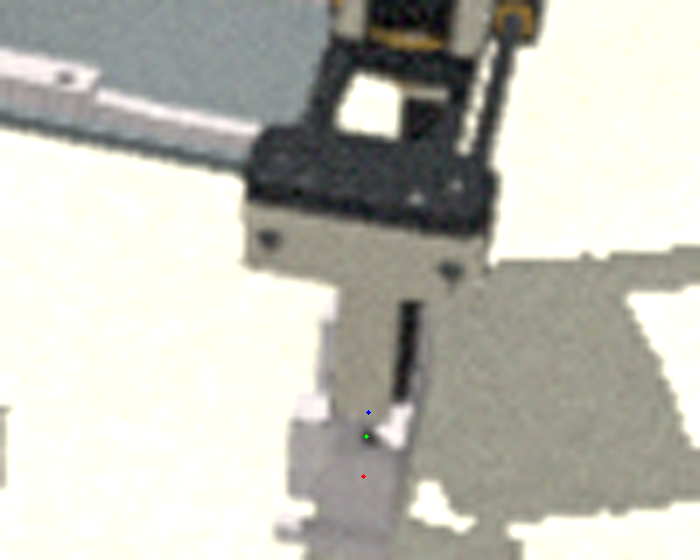

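Call:
send_rows([
  {"wx": 0,"wy": 0,"wz": 0,"dx": 0,"dy": 0,"dz": -0.6,"fingers": 0},
  {"wx": 0,"wy": 0,"wz": 0,"dx": 0,"dy": 0,"dz": -0.6,"fingers": 0},
  {"wx": 0,"wy": 0,"wz": 0,"dx": 0,"dy": 0,"dz": -0.6,"fingers": 0},
  {"wx": 0,"wy": 0,"wz": 0,"dx": 0,"dy": 0,"dz": 0,"fingers": 60},
  {"wx": 0,"wy": 0,"wz": 0,"dx": 0,"dy": 0,"dz": 0,"fingers": 110},
  {"wx": 0,"wy": 0,"wz": 0,"dx": 0,"dy": 0,"dz": 0,"fingers": 130},
  {"wx": 0,"wy": 0,"wz": 0,"dx": 0,"dy": 0,"dz": 0,"fingers": 140},
  {"wx": 0,"wy": 0,"wz": 0,"dx": 0,"dy": 0,"dz": 0,"fingers": 140},
])

```text
t: 7.0
tool_pos: [0.4543, 0.1393, 0.0165]
orientation: [0.312, 3.126, 0.0]
force: [1.6, -1.0, 0.8]
opening: 0.0642
```

```bash
python3 s.py s11 240 200; python3 w.py w11
```

```text
0.030243531966881367 7.05 [0.454402   0.13936384 0.01656632] [0.91123699 0.30450432 0.39030454]
7.05 [0.9112 0.3045 0.3903] 0.060487063933762734
[[-0.9803  0.1975  0.0002  0.4544]
 [ 0.1975  0.9803  0.0003  0.1394]
 [-0.0001  0.0004 -1.      0.0166]
 [ 0.      0.      0.      1.    ]]
```

View pics/s11.png

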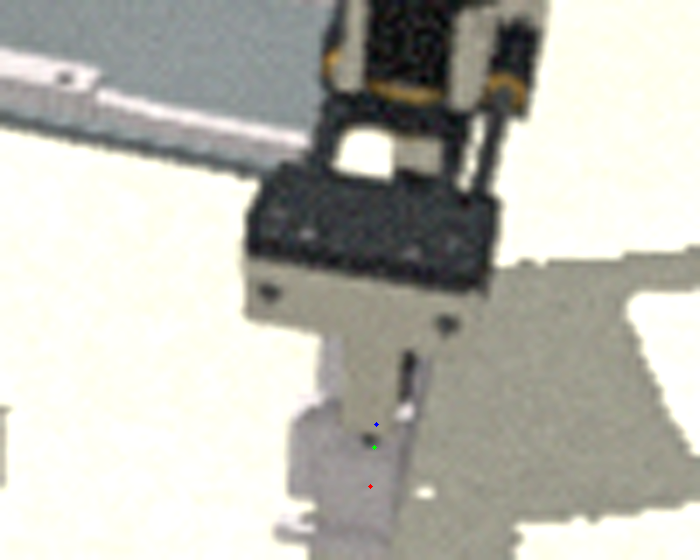

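View pics/w11.png

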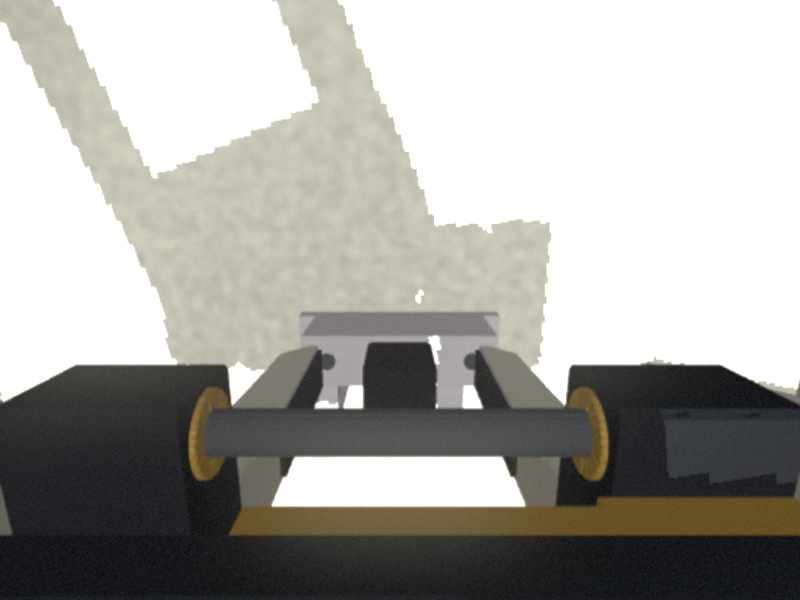

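Call:
send_rows([
  {"wx": 0,"wy": 0,"wz": 0,"dx": 0,"dy": 0,"dz": 0,"fingers": 255},
  {"wx": 0,"wy": 0,"wz": 0,"dx": 0,"dy": 0,"dz": 0,"fingers": 255},
  {"wx": 0,"wy": 0,"wz": 0,"dx": 0,"dy": 0,"dz": 0,"fingers": 255},
  {"wx": 0,"wy": 0,"wz": 0,"dx": 0,"dy": 0,"dz": 0,"fingers": 255},
  {"wx": 0,"wy": 0,"wz": 0,"dx": 0,"dy": 0,"dz": 0,"fingers": 255},
  {"wx": 0,"wy": 0,"wz": 0,"dx": 0,"dy": 0,"dz": 0,"fingers": 255},
  {"wx": 0,"wy": 0,"wz": 0,"dx": 0,"dy": 0,"dz": 0,"fingers": 255},
], newtons=40)

```text
t: 7.68
tool_pos: [0.4551, 0.1396, 0.0173]
orientation: [0.311, 3.124, 0.001]
force: [0.4, -1.4, 0.1]
opening: 0.0255
```

Call:
send_rows([
  {"wx": 0,"wy": 0,"wz": 0,"dx": 0,"dy": 0,"dz": 1,"fingers": 255},
  {"wx": 0,"wy": 0,"wz": 0,"dx": 0,"dy": 0,"dz": 2,"fingers": 255},
  {"wx": 0,"wy": 0,"wz": 0,"dx": 0,"dy": 0,"dz": 2,"fingers": 255},
  {"wx": 0,"wy": 0,"wz": 0,"dx": 0,"dy": 0,"dz": 1,"fingers": 255},
  {"wx": 0,"wy": 0,"wz": 0,"dx": 0,"dy": 0,"dz": 0,"fingers": 255},
  {"wx": 0,"wy": 0,"wz": 0,"dx": 0,"dy": 0,"dz": 0,"fingers": 255},
], newtons=40)

```text
t: 8.18
tool_pos: [0.4519, 0.1389, 0.0792]
orientation: [-0.311, -3.122, 0.001]
force: [-0.2, 0.6, -2.2]
opening: 0.0256
```

```bash
python3 s.py s12 240 180
```

```text
0.012750288606598681 8.2333 [0.45198215 0.13892962 0.07906762] [ 0.476536    0.19871086 -2.11997612]
```

View pics/s12.png

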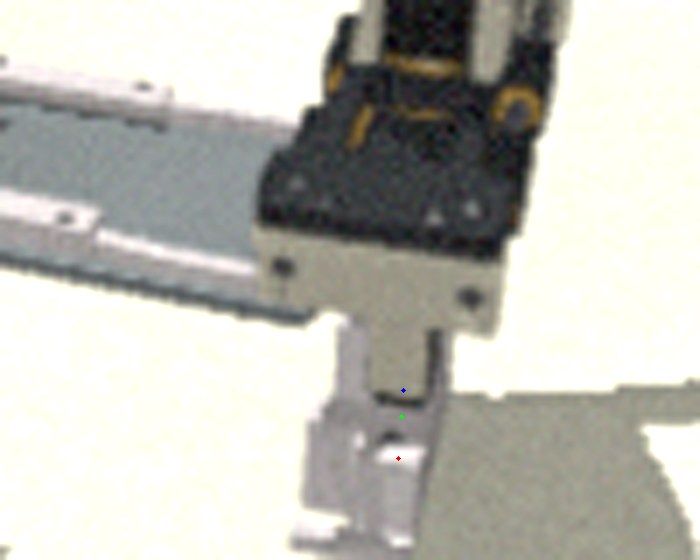

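Call:
send_rows([
  {"wx": 0,"wy": 0,"wz": -0.006,"dx": 0.4,"dy": -1.5,"dz": 0,"fingers": 255},
  {"wx": 0,"wy": 0,"wz": -0.006,"dx": 0.4,"dy": -2.5,"dz": 0,"fingers": 255},
  {"wx": 0,"wy": 0,"wz": -0.006,"dx": 0.4,"dy": -2.8,"dz": 0,"fingers": 255},
  {"wx": 0,"wy": 0,"wz": -0.006,"dx": 0.4,"dy": -2.8,"dz": 0,"fingers": 255},
  {"wx": 0,"wy": 0,"wz": -0.006,"dx": 0.4,"dy": -2.8,"dz": 0,"fingers": 255},
  {"wx": 0,"wy": 0,"wz": -0.006,"dx": 0.4,"dy": -2.8,"dz": 0,"fingers": 255},
  {"wx": 0,"wy": 0,"wz": -0.006,"dx": 0.4,"dy": -2.8,"dz": 0,"fingers": 255},
  {"wx": 0,"wy": 0,"wz": -0.006,"dx": 0.4,"dy": -2.0,"dz": 0,"fingers": 255},
  {"wx": 0,"wy": 0,"wz": 0,"dx": 0.4,"dy": -1.0,"dz": 0,"fingers": 255},
  {"wx": 0,"wy": 0,"wz": 0,"dx": 0,"dy": 0,"dz": 0,"fingers": 255},
  {"wx": 0,"wy": 0,"wz": 0,"dx": 0,"dy": 0,"dz": 0,"fingers": 255},
])

```text
t: 9.15
tool_pos: [0.4802, -0.0782, 0.0666]
orientation: [-0.383, -3.098, -0.001]
force: [-0.1, 0.1, -1.9]
opening: 0.0257
```

```bash
python3 w.py w13; python3 s.py s13 220 140
```

```text
9.15 [-0.1012  0.1043 -1.8876] 0.025693750429127412
[[-0.9697  0.2434 -0.0199  0.4802]
 [ 0.2434  0.9699  0.0034 -0.0782]
 [ 0.0201 -0.0015 -0.9998  0.0666]
 [ 0.      0.      0.      1.    ]]
0.012675296599316077 9.25 [ 0.480295   -0.07742054  0.06687004] [-0.75023529  1.10456444 -2.61359482]
```

View pics/w13.png

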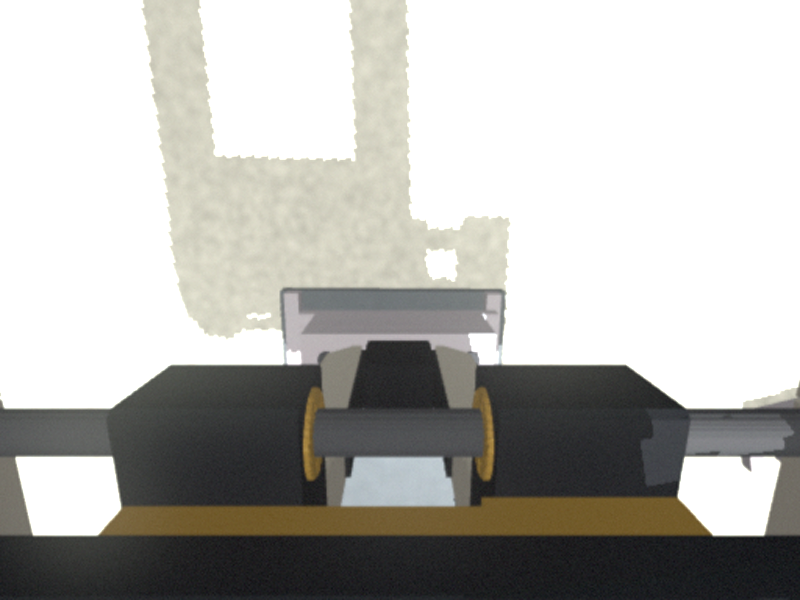

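View pics/s13.png

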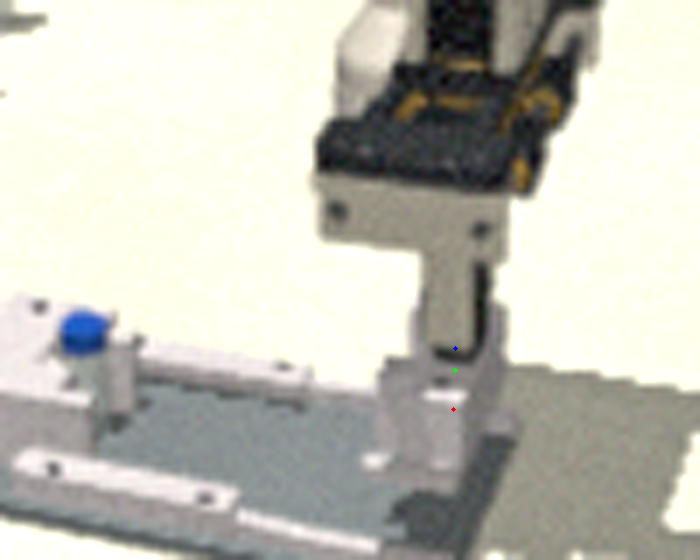

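Run:
```python
from h import *
im=cv2.imread("pics/w13_raw.png")
x0,y0,w,h,k=170,175,165,65,4.8
c=cv2.convertScaleAbs(cv2.resize(im[y0:y0+h,x0:x0+w],None,fx=k,fy=k,interpolation=cv2.INTER_CUBIC),alpha=1.0)
cv2.imwrite("pics/w13c.png",c)
```

```text
(no output)
```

View pics/w13c.png

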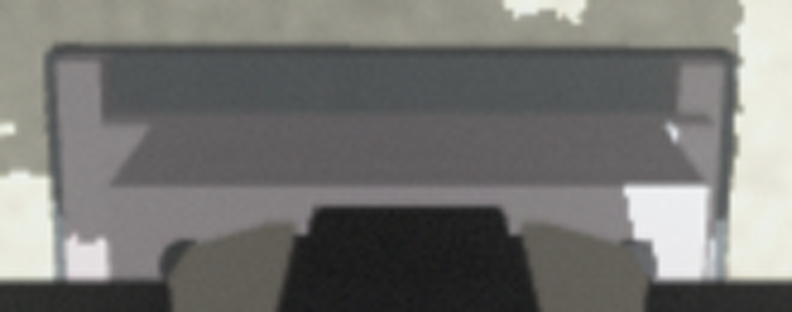

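Run:
```python
from h import *
np.set_printoptions(precision=4,suppress=True)
T=np.load("pics/w13.npy");H=lambda x,y:(x/4.8+170-.5,y/4.8+175-.5)
pts=[((-125,-66,10),H(53,54)),((-125,66,10),H(730,56)),((-125,-53,19.5),H(103,61)),((-125,53,19.5),H(678,63))]
x,r=fit("wrist",pts,[.58,-.11,-.245],T);print(x,r)
for L,uv in pts: print(L,ray("wrist",*uv,L[2]/1e3,T))
# half in tool frame: full 3D pose fit, tilt zero in tool
R=T[:3,:3]
hp=[((-20,-40,40),H(110,186)),((-20,40,40),H(708,186)),((-20,-40,0),H(150,122)),((-20,40,0),H(665,122))]
def f(p):
    o=[]
    c,s=np.cos(p[3]),np.sin(p[3])
    for L,uv in hp:
        l=np.array(L)/1e3; l=np.array([c*l[0]-s*l[1],s*l[0]+c*l[1],l[2]])
        t=np.array([-l[0],l[1],-l[2]])+p[:3]   # tool frame
        q=proj("wrist",(T@np.array([*t,1]))[:3],T);o+=[q[0]-uv[0],q[1]-uv[1]]
    return o
s=least_squares(f,[-.009,0,.017,0]);print("half origin in tool",s.x,s.fun)
o=(T@np.array([*s.x[:3],1]))[:3];print("half world",o)
```

```text
[ 0.5866 -0.1095 -0.2501] [[-1.8186 -0.2367]
 [ 1.7031 -0.2032]
 [-0.2767  0.298 ]
 [ 0.2911  0.2563]]
(-125, -66, 10) [ 0.4498 -0.141   0.01  ]
(-125, 66, 10) [ 0.4816 -0.0162  0.01  ]
(-125, -53, 19.5) [ 0.4522 -0.1296  0.0195]
(-125, 53, 19.5) [ 0.4783 -0.0274  0.0195]
half origin in tool [-0.0084 -0.0007  0.0141 -0.0014] [-0.9989  0.9731  0.7421  0.9696  1.7908 -1.1802 -1.4791 -1.1791]
half world [ 0.4879 -0.0809  0.0523]
```

Call:
send_rows([
  {"wx": -0.003,"wy": -0.02,"wz": 0,"dx": 1.0,"dy": -0.8,"dz": 0,"fingers": 255},
  {"wx": 0,"wy": 0,"wz": 0,"dx": 0,"dy": 0,"dz": -0.5,"fingers": 255},
  {"wx": 0,"wy": 0,"wz": 0,"dx": 0,"dy": 0,"dz": -0.5,"fingers": 255},
  {"wx": 0,"wy": 0,"wz": 0,"dx": 0,"dy": 0,"dz": 0,"fingers": 255},
  {"wx": 0,"wy": 0,"wz": 0,"dx": 0,"dy": 0,"dz": 0,"fingers": 255},
])

```text
t: 9.67
tool_pos: [0.4914, -0.0821, 0.0555]
orientation: [0.374, 3.117, 0.002]
force: [0.7, 0.3, -2.2]
opening: 0.0256
```

```bash
python3 w.py w14;  python3 - <<'E'
from h import *
im=cv2.imread("pics/w14_raw.png")
x0,y0,w,h,k=170,175,165,65,4.8
c=cv2.convertScaleAbs(cv2.resize(im[y0:y0+h,x0:x0+w],None,fx=k,fy=k,interpolation=cv2.INTER_CUBIC),alpha=1.0)
cv2.imwrite("pics/w14c.png",c)
E
```

```text
9.6667 [ 0.6929  0.2542 -2.1513] 0.025595083674638027
[[-0.9716  0.2365  0.0027  0.4914]
 [ 0.2365  0.9716  0.0009 -0.0821]
 [-0.0024  0.0015 -1.      0.0555]
 [ 0.      0.      0.      1.    ]]
```

View pics/w14c.png

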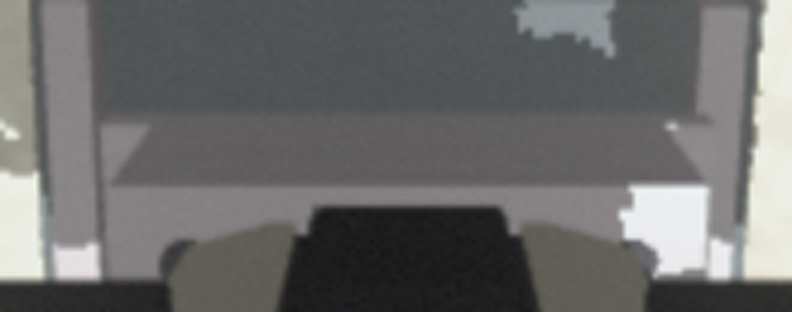

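Call:
send_rows([
  {"wx": 0,"wy": 0.002,"wz": -0.009,"dx": -0.1,"dy": -0.3,"dz": 0,"fingers": 255},
  {"wx": 0,"wy": 0,"wz": 0,"dx": 0,"dy": 0,"dz": -0.6,"fingers": 255},
  {"wx": 0,"wy": 0,"wz": 0,"dx": 0,"dy": 0,"dz": -0.6,"fingers": 255},
  {"wx": 0,"wy": 0,"wz": 0,"dx": 0,"dy": 0,"dz": -0.3,"fingers": 255},
  {"wx": 0,"wy": 0,"wz": 0,"dx": 0,"dy": 0,"dz": 0,"fingers": 255},
  {"wx": 0,"wy": 0,"wz": 0,"dx": 0,"dy": 0,"dz": 0,"fingers": 255},
])

```text
t: 10.22
tool_pos: [0.4898, -0.0851, 0.0387]
orientation: [-0.389, -3.117, -0.002]
force: [0.8, 0.1, -2.3]
opening: 0.0257
```

```bash
python3 w.py w15;  python3 - <<'E'
from h import *
im=cv2.imread("pics/w15_raw.png")
x0,y0,w,h,k=170,145,165,95,4.8
c=cv2.convertScaleAbs(cv2.resize(im[y0:y0+h,x0:x0+w],None,fx=k,fy=k,interpolation=cv2.INTER_CUBIC),alpha=1.0)
cv2.imwrite("pics/w15c.png",c)
E
```

```text
10.2167 [ 0.7507  0.0873 -2.3293] 0.025709662315404256
[[-0.9693  0.246  -0.0001  0.4898]
 [ 0.246   0.9693  0.0011 -0.0851]
 [ 0.0003  0.001  -1.      0.0387]
 [ 0.      0.      0.      1.    ]]
```

View pics/w15c.png

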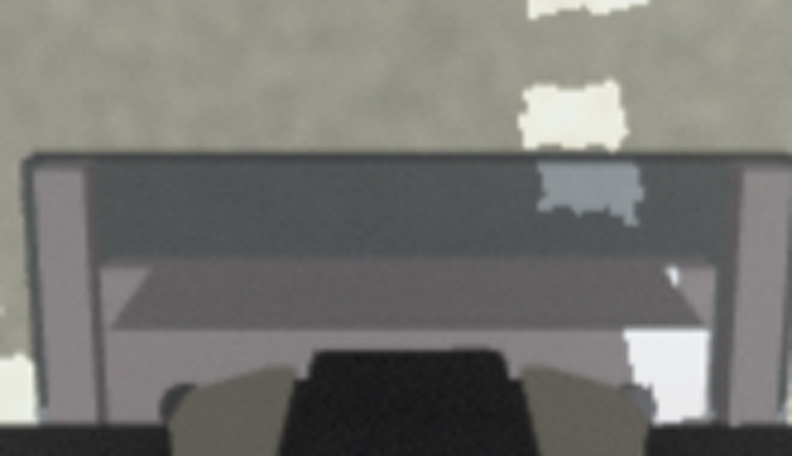

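Call:
send_rows([
  {"wx": 0,"wy": 0,"wz": 0,"dx": 0,"dy": 0.1,"dz": 0,"fingers": 255},
  {"wx": 0,"wy": 0,"wz": 0,"dx": 0,"dy": 0,"dz": -0.4,"fingers": 255},
  {"wx": 0,"wy": 0,"wz": 0,"dx": 0,"dy": 0,"dz": -0.4,"fingers": 255},
  {"wx": 0,"wy": 0,"wz": 0,"dx": 0,"dy": 0,"dz": 0,"fingers": 255},
  {"wx": 0,"wy": 0,"wz": 0,"dx": 0,"dy": 0,"dz": 0,"fingers": 255},
])

```text
t: 10.68
tool_pos: [0.4903, -0.0841, 0.0304]
orientation: [0.389, 3.117, 0.001]
force: [-0.2, 0.3, -3.6]
opening: 0.0256
```

```bash
python3 w.py w16;  python3 - <<'E'
from h import *
im=cv2.imread("pics/w16_raw.png")
x0,y0,w,h,k=170,145,165,95,4.8
c=cv2.convertScaleAbs(cv2.resize(im[y0:y0+h,x0:x0+w],None,fx=k,fy=k,interpolation=cv2.INTER_CUBIC),alpha=1.0)
cv2.imwrite("pics/w16c.png",c)
E
```

```text
10.6833 [-0.2274  0.3376 -3.5736] 0.025584446950467212
[[-0.9693  0.246   0.0008  0.4903]
 [ 0.246   0.9693  0.0009 -0.0841]
 [-0.0006  0.001  -1.      0.0304]
 [ 0.      0.      0.      1.    ]]
```

View pics/w16c.png

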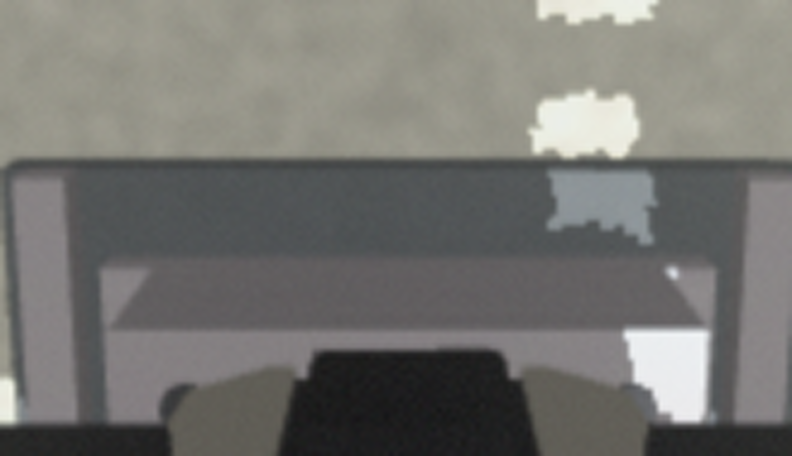

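Call:
send_rows([
  {"wx": 0,"wy": 0,"wz": 0,"dx": 0,"dy": 0,"dz": -0.2,"fingers": 255},
  {"wx": 0,"wy": 0,"wz": 0,"dx": 0,"dy": 0,"dz": -0.1,"fingers": 255},
  {"wx": 0,"wy": 0,"wz": 0,"dx": 0,"dy": 0,"dz": 0,"fingers": 255},
  {"wx": 0,"wy": 0,"wz": 0,"dx": 0,"dy": 0,"dz": 0,"fingers": 255},
])

```text
t: 11.07
tool_pos: [0.4905, -0.0841, 0.0274]
orientation: [0.389, 3.116, 0.001]
force: [-0.5, 0.5, -3.0]
opening: 0.0255
```

Call:
send_rows([
  {"wx": 0,"wy": 0,"wz": 0,"dx": 0,"dy": 0,"dz": -0.1,"fingers": 255},
  {"wx": 0,"wy": 0,"wz": 0,"dx": 0,"dy": 0,"dz": 0,"fingers": 255},
  {"wx": 0,"wy": 0,"wz": 0,"dx": 0,"dy": 0,"dz": 0,"fingers": 255},
])

```text
t: 11.32
tool_pos: [0.4911, -0.0842, 0.028]
orientation: [0.389, 3.115, 0.001]
force: [-0.5, -0.8, -1.9]
opening: 0.026
```

Call:
send_rows([
  {"wx": 0,"wy": 0,"wz": 0,"dx": 0.6,"dy": -0.15,"dz": 0,"fingers": 255},
  {"wx": 0,"wy": 0,"wz": 0,"dx": 0.6,"dy": -0.15,"dz": 0,"fingers": 255},
  {"wx": 0,"wy": 0,"wz": 0,"dx": 0.6,"dy": -0.15,"dz": 0,"fingers": 255},
  {"wx": 0,"wy": 0,"wz": 0,"dx": 0.6,"dy": -0.15,"dz": 0,"fingers": 255},
  {"wx": 0,"wy": 0,"wz": 0,"dx": 0,"dy": 0,"dz": 0,"fingers": 255},
  {"wx": 0,"wy": 0,"wz": 0,"dx": 0,"dy": 0,"dz": 0,"fingers": 255},
], newtons=25)

```text
t: 11.82
tool_pos: [0.5182, -0.0911, 0.0275]
orientation: [0.389, 3.115, 0.001]
force: [-0.6, 0.5, -2.2]
opening: 0.0255
```

```bash
cat > st.py <<'E'
from h import *
np.set_printoptions(precision=4,suppress=True)
S=np.array([.5855,-.1097]);a=-.2475
s=robot.read_state();T=tool(s);R=np.array([[np.cos(a),np.sin(a)],[-np.sin(a),np.cos(a)]])
o=(T@np.array([-.0084,-.0007,0,1]))[:2]
print("half in station mm",R@(o-S)*1000,"yaw err",np.arctan2(T[1,1],T[0,1])-np.pi/2-a,"z",T[2,3],"tool z",T[:3,2])
print("force st",R@s["force"][:2],s["force"][2],"torque",s["wrist_torque"],"t",s["t"],"dq",np.abs(s["dq"]).max())
E
python3 st.py; python3 w.py w17;python3 - <<'E'
from h import *
im=cv2.imread("pics/w17_raw.png")
x0,y0,w,h,k=170,105,165,135,4.8
c=cv2.convertScaleAbs(cv2.resize(im[y0:y0+h,x0:x0+w],None,fx=k,fy=k,interpolation=cv2.INTER_CUBIC),alpha=1.0)
cv2.imwrite("pics/w17c.png",c[:600])
E
```

```text
half in station mm [-61.3795   0.8263] yaw err -0.001088224816832517 z 0.02750436636932111 tool z [ 0.0025  0.0004 -1.    ]
force st [-0.702   0.3065] -2.2039851361386713 torque [0.0161 0.0497 0.0117] t 11.8167 dq 0.023789719190275792
11.8167 [-0.6056  0.4692 -2.204 ] 0.02545603084511722
[[-0.9693  0.246   0.0025  0.5182]
 [ 0.246   0.9693  0.0004 -0.0911]
 [-0.0023  0.001  -1.      0.0275]
 [ 0.      0.      0.      1.    ]]
```

View pics/w17c.png

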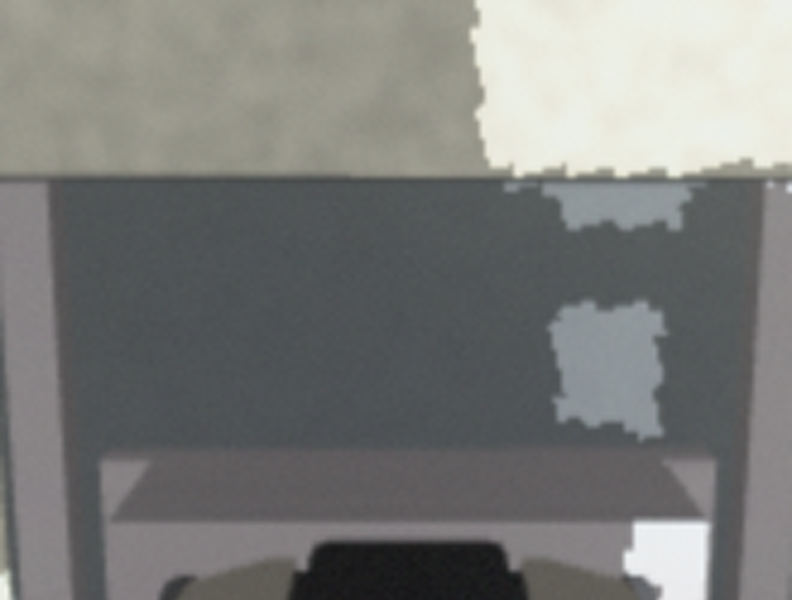

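Call:
send_rows([
  {"wx": 0,"wy": 0.002,"wz": 0,"dx": 0,"dy": 0,"dz": -0.15,"fingers": 255},
  {"wx": 0,"wy": 0,"wz": 0,"dx": 0,"dy": 0,"dz": -0.1,"fingers": 255},
  {"wx": 0,"wy": 0,"wz": 0,"dx": 0,"dy": 0,"dz": 0,"fingers": 255},
])

```text
t: 12.12
tool_pos: [0.5188, -0.0912, 0.0277]
orientation: [0.389, 3.116, 0.0]
force: [0.1, 0.1, -2.8]
opening: 0.0258
```

```bash
python3 st.py; python3 s.py s18 200 120
```

```text
half in station mm [-60.7952   0.8539] yaw err -0.000953899587975704 z 0.02768332119019533 tool z [ 0.0012  0.     -1.    ]
force st [0.062  0.1513] -2.7535838385652323 torque [0.0095 0.0231 0.0145] t 12.1167 dq 0.012538147886974391
0.012906517898814763 12.1667 [ 0.51887021 -0.09120593  0.02764718] [ 0.16353022  0.03431149 -1.9019445 ]
```

View pics/s18.png

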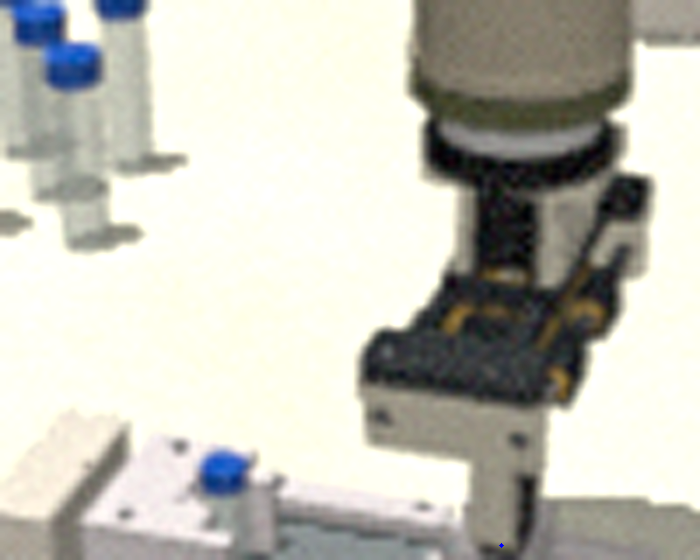

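Call:
send_rows([
  {"wx": 0,"wy": 0,"wz": 0,"dx": 0,"dy": 0,"dz": -0.2,"fingers": 255},
  {"wx": 0,"wy": 0,"wz": 0,"dx": 0,"dy": 0,"dz": -0.2,"fingers": 255},
])

```text
t: 12.33
tool_pos: [0.5194, -0.0914, 0.0273]
orientation: [0.388, 3.115, -0.0]
force: [-13.8, 3.4, 25.6]
opening: 0.0257
```

```bash
python3 st.py;python3 s.py s19 200 190
```

```text
half in station mm [-60.2111   0.8826] yaw err -0.0006087999279234535 z 0.02728206887716081 tool z [ 0.002  -0.0004 -1.    ]
force st [-14.2408  -0.1128] 25.565319578879716 torque [0.6071 2.615  0.017 ] t 12.3333 dq 0.0023926900412716717
0.01287933567391815 12.3833 [ 0.51935537 -0.09133806  0.0273264 ] [-12.06496002   2.14373842  19.71507278]
```

View pics/s19.png

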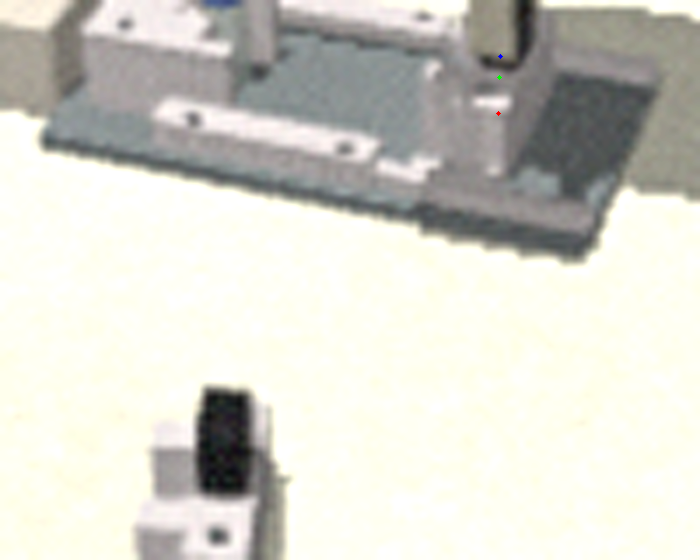

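It's on the floor (25 N reaction), so I'll slide.

Call:
send_rows([
  {"wx": 0,"wy": 0.002,"wz": 0,"dx": 0,"dy": 0,"dz": 0.05,"fingers": 255},
  {"wx": 0,"wy": 0,"wz": 0,"dx": 0.5,"dy": -0.13,"dz": 0,"fingers": 255},
  {"wx": 0,"wy": 0,"wz": 0,"dx": 0.5,"dy": -0.13,"dz": 0,"fingers": 255},
  {"wx": 0,"wy": 0,"wz": 0,"dx": 0.5,"dy": -0.13,"dz": 0,"fingers": 255},
  {"wx": 0,"wy": 0,"wz": 0,"dx": 0.5,"dy": -0.13,"dz": 0,"fingers": 255},
  {"wx": 0,"wy": 0,"wz": 0,"dx": 0.5,"dy": -0.13,"dz": 0,"fingers": 255},
])

```text
t: 12.88
tool_pos: [0.5451, -0.0979, 0.0278]
orientation: [-0.388, -3.116, 0.0]
force: [-12.1, 2.3, 18.9]
opening: 0.0259
```

```bash
python3 st.py
```

```text
half in station mm [-33.6982   0.8023] yaw err -0.0005614420661013697 z 0.027826200661252992 tool z [-0.0018  0.0001 -1.    ]
force st [-12.3146  -0.6947] 18.863475753141923 torque [0.6261 2.2344 0.0261] t 12.8833 dq 0.2043836984610012
```

Call:
send_rows([
  {"wx": 0,"wy": 0,"wz": 0,"dx": 0.5,"dy": -0.13,"dz": 0.05,"fingers": 255},
  {"wx": 0,"wy": 0,"wz": 0,"dx": 0.5,"dy": -0.13,"dz": 0.05,"fingers": 255},
  {"wx": 0,"wy": 0,"wz": 0,"dx": 0.5,"dy": -0.13,"dz": 0.02,"fingers": 255},
  {"wx": 0,"wy": 0,"wz": 0,"dx": 0.5,"dy": -0.13,"dz": 0.02,"fingers": 255},
  {"wx": 0,"wy": 0,"wz": 0,"dx": 0.5,"dy": -0.13,"dz": 0.02,"fingers": 255},
])

```text
t: 13.3
tool_pos: [0.5713, -0.1047, 0.0281]
orientation: [-0.388, -3.111, -0.001]
force: [-24.0, 5.9, 20.7]
opening: 0.0255
```

```bash
python3 st.py; python3 w.py w20
```

```text
half in station mm [-6.6167  0.6488] yaw err -0.0005256595162486666 z 0.028050777678143665 tool z [-0.0065  0.0015 -1.    ]
force st [-24.6724  -0.1835] 20.695138205285502 torque [ 1.1407  4.4224 -0.0461] t 13.3 dq 0.18583041431755254
13.3 [-23.9655   5.8663  20.6951] 0.025530116825548937
[[-0.9694  0.2455 -0.0065  0.5713]
 [ 0.2455  0.9694  0.0015 -0.1047]
 [ 0.0067 -0.0002 -1.      0.0281]
 [ 0.      0.      0.      1.    ]]
```

View pics/w20.png

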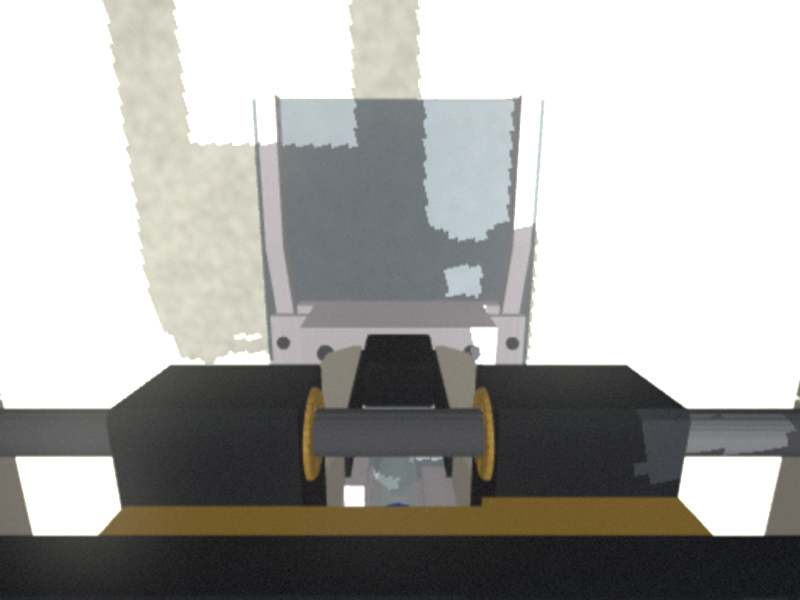

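Call:
send_rows([
  {"wx": 0,"wy": -0.006,"wz": 0,"dx": 0,"dy": 0,"dz": 0.0,"fingers": 255},
  {"wx": 0,"wy": 0,"wz": 0,"dx": 0.5,"dy": -0.13,"dz": 0.05,"fingers": 255},
  {"wx": 0,"wy": -0.002,"wz": 0,"dx": 0.5,"dy": -0.13,"dz": 0.05,"fingers": 255},
  {"wx": 0,"wy": -0.002,"wz": 0,"dx": 0.5,"dy": -0.13,"dz": 0.05,"fingers": 255},
  {"wx": 0,"wy": -0.002,"wz": 0,"dx": 0.5,"dy": -0.13,"dz": 0.05,"fingers": 255},
])

```text
t: 13.77
tool_pos: [0.5735, -0.1052, 0.0276]
orientation: [-0.382, -3.08, -0.011]
force: [-22.9, 5.7, 14.9]
opening: 0.0256
```

```bash
python3 st.py
```

```text
half in station mm [-4.3351  0.7714] yaw err 0.000683036769291101 z 0.027579345346396666 tool z [-0.0372  0.0119 -0.9992]
force st [-23.6429  -0.0572] 14.902988320415833 torque [0.912  4.0214 0.0412] t 13.7667 dq 0.1422754723052141
```

```bash
python3 st.py; python3 s.py s21 200 160; python3 w.py w21
```

```text
half in station mm [-4.3351  0.7714] yaw err 0.000683036769291101 z 0.027579345346396666 tool z [-0.0372  0.0119 -0.9992]
force st [-23.6429  -0.0572] 14.902988320415833 torque [0.912  4.0214 0.0412] t 13.7667 dq 0.1422754723052141
0.01275533372123763 13.8167 [ 0.57367007 -0.10521316  0.02758968] [-23.58483904   5.93643074  16.05207713]
13.8167 [-23.5848   5.9364  16.0521] 0.02551066744247526
[[-0.9689  0.2444 -0.0376  0.5737]
 [ 0.2441  0.9697  0.0121 -0.1052]
 [ 0.0394  0.0025 -0.9992  0.0276]
 [ 0.      0.      0.      1.    ]]
```

View pics/s21.png

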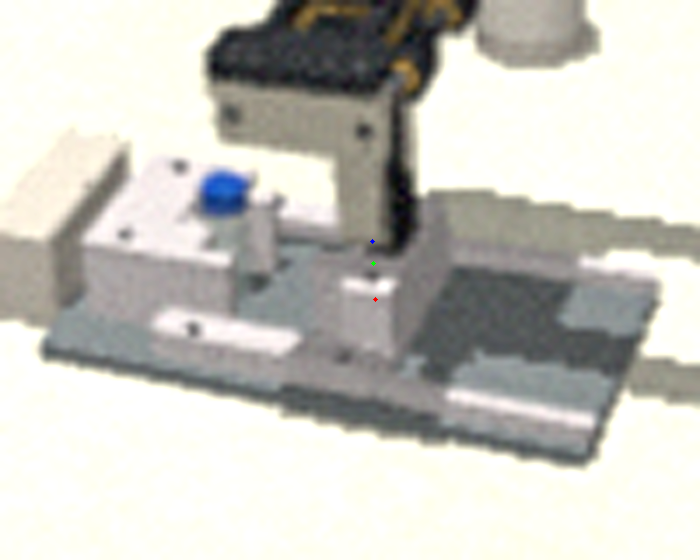

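View pics/w21.png

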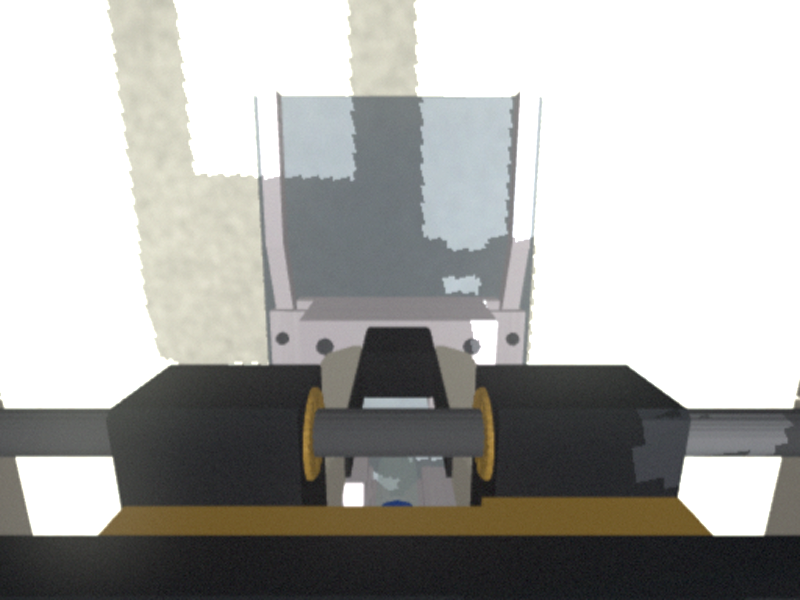

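Pushing at the grip has pitched the half and jammed it under the lips. I'll release so it settles flat, straighten the tool, and re-grip lightly.

Call:
send_rows([
  {"wx": 0,"wy": 0,"wz": 0,"dx": 0,"dy": 0,"dz": 0,"fingers": 130},
  {"wx": 0,"wy": 0,"wz": 0,"dx": 0,"dy": 0,"dz": 0,"fingers": 130},
  {"wx": 0,"wy": 0,"wz": 0,"dx": 0,"dy": 0,"dz": 0,"fingers": 130},
  {"wx": -0.012,"wy": -0.037,"wz": 0,"dx": 0,"dy": 0,"dz": 0.1,"fingers": 130},
  {"wx": 0,"wy": 0,"wz": 0,"dx": 0,"dy": 0,"dz": 0,"fingers": 130},
  {"wx": 0,"wy": 0,"wz": 0,"dx": 0,"dy": 0,"dz": 0,"fingers": 130},
], newtons=5)

```text
t: 14.37
tool_pos: [0.5764, -0.1061, 0.0296]
orientation: [0.386, 3.114, -0.001]
force: [0.5, -0.4, -0.5]
opening: 0.0455
```

```bash
python3 st.py; python3 s.py s22 200 160; python3 w.py w22
```

```text
half in station mm [-1.2755  0.618 ] yaw err 0.0005814394461389205 z 0.02960220257035314 tool z [ 0.0034 -0.0012 -1.    ]
force st [ 0.5834 -0.2991] -0.4785056694119598 torque [-0.0297  0.0162 -0.0172] t 14.3667 dq 0.01594531487569078
0.02278476793872656 14.4167 [ 0.57648335 -0.10603602  0.02959549] [ 0.39020269 -0.20879236 -0.64254644]
14.4167 [ 0.3902 -0.2088 -0.6425] 0.04556953587745312
[[-0.9697  0.2445  0.0033  0.5765]
 [ 0.2445  0.9697 -0.0011 -0.106 ]
 [-0.0035 -0.0002 -1.      0.0296]
 [ 0.      0.      0.      1.    ]]
```

View pics/s22.png

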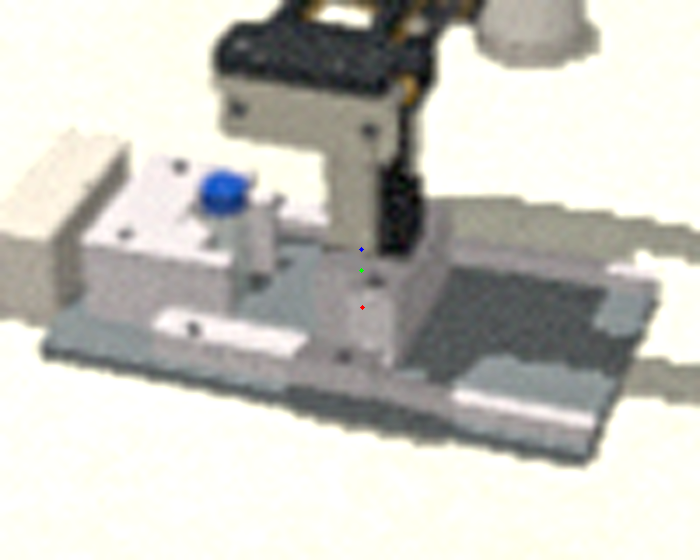

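View pics/w22.png

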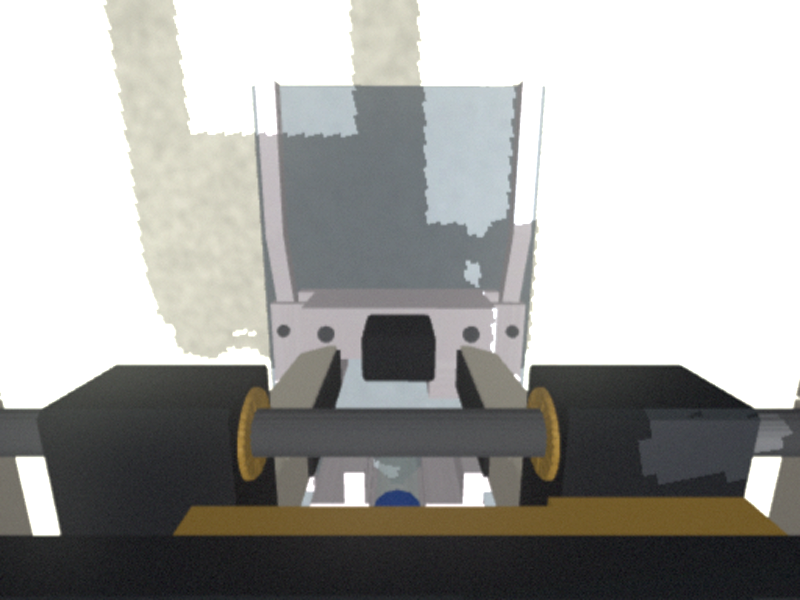

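Call:
send_rows([
  {"wx": 0.001,"wy": 0.003,"wz": 0,"dx": -0.5,"dy": 0.13,"dz": 0,"fingers": 130},
  {"wx": 0,"wy": 0,"wz": 0,"dx": -0.2,"dy": 0.05,"dz": 0,"fingers": 130},
  {"wx": 0,"wy": 0,"wz": 0,"dx": 0,"dy": 0,"dz": 0,"fingers": 130},
  {"wx": 0,"wy": 0,"wz": 0,"dx": 0,"dy": 0,"dz": 0,"fingers": 255},
  {"wx": 0,"wy": 0,"wz": 0,"dx": 0,"dy": 0,"dz": 0,"fingers": 255},
  {"wx": 0,"wy": 0,"wz": 0,"dx": 0,"dy": 0,"dz": 0,"fingers": 255},
  {"wx": 0,"wy": 0,"wz": 0,"dx": 0,"dy": 0,"dz": 0,"fingers": 255},
], newtons=6)

```text
t: 15.05
tool_pos: [0.5694, -0.1044, 0.0297]
orientation: [-0.387, -3.116, -0.001]
force: [-0.4, -0.0, 0.4]
opening: 0.0259
```

```bash
python3 st.py;  python3 w.py w23
```

```text
half in station mm [-8.4967  0.5419] yaw err 0.0002805000093337173 z 0.02966632117052389 tool z [-0.0013  0.0005 -1.    ]
force st [-0.4028 -0.1398] 0.440273857283183 torque [-0.078  -0.0388 -0.0012] t 15.05 dq 0.0015263804413910298
15.05 [-0.4248 -0.0368  0.4403] 0.025864112599282695
[[-0.9696  0.2447 -0.0013  0.5694]
 [ 0.2447  0.9696  0.0005 -0.1044]
 [ 0.0014  0.0002 -1.      0.0297]
 [ 0.      0.      0.      1.    ]]
```

View pics/w23.png

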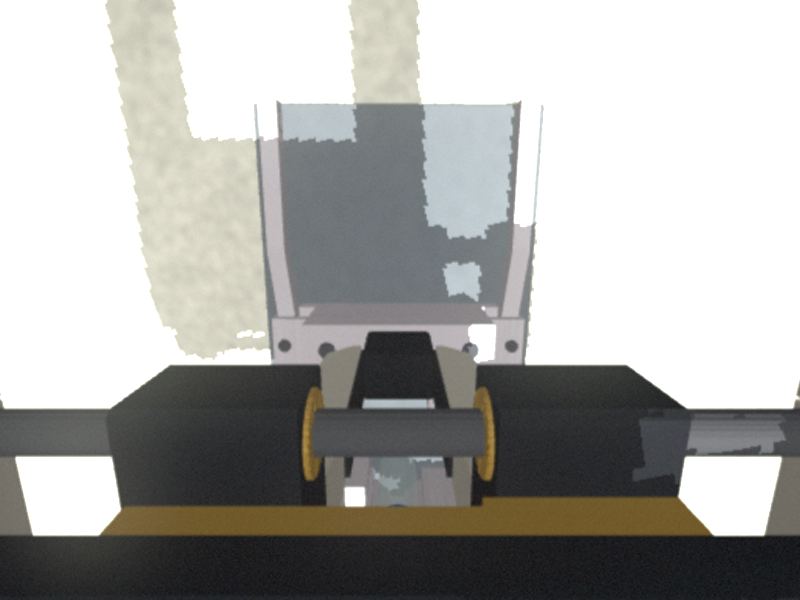

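Lightly gripped again. Now I'll slide slowly.

Call:
send_rows([
  {"wx": 0,"wy": 0,"wz": 0,"dx": 0.3,"dy": -0.075,"dz": 0,"fingers": 255},
  {"wx": 0,"wy": 0,"wz": 0,"dx": 0.3,"dy": -0.075,"dz": 0,"fingers": 255},
  {"wx": 0,"wy": 0,"wz": 0,"dx": 0.3,"dy": -0.075,"dz": 0,"fingers": 255},
  {"wx": 0,"wy": 0,"wz": 0,"dx": 0.3,"dy": -0.075,"dz": 0,"fingers": 255},
], newtons=6)

```text
t: 15.43
tool_pos: [0.5774, -0.1064, 0.0292]
orientation: [-0.386, -3.107, -0.002]
force: [-8.2, 2.7, 4.4]
opening: 0.0259
```

```bash
python3 st.py;  python3 w.py w24
```

```text
half in station mm [-0.2691  0.546 ] yaw err 0.0005365478367668763 z 0.029234714066727736 tool z [-0.011   0.0027 -0.9999]
force st [-8.6386  0.6089] 4.358394028798739 torque [ 0.2846  1.3291 -0.0206] t 15.4333 dq 0.10576528703424716
15.4333 [-8.2262  2.7067  4.3584] 0.02586768890616139
[[-0.9696  0.2445 -0.011   0.5774]
 [ 0.2444  0.9697  0.0027 -0.1064]
 [ 0.0113 -0.0001 -0.9999  0.0292]
 [ 0.      0.      0.      1.    ]]
```

View pics/w24.png

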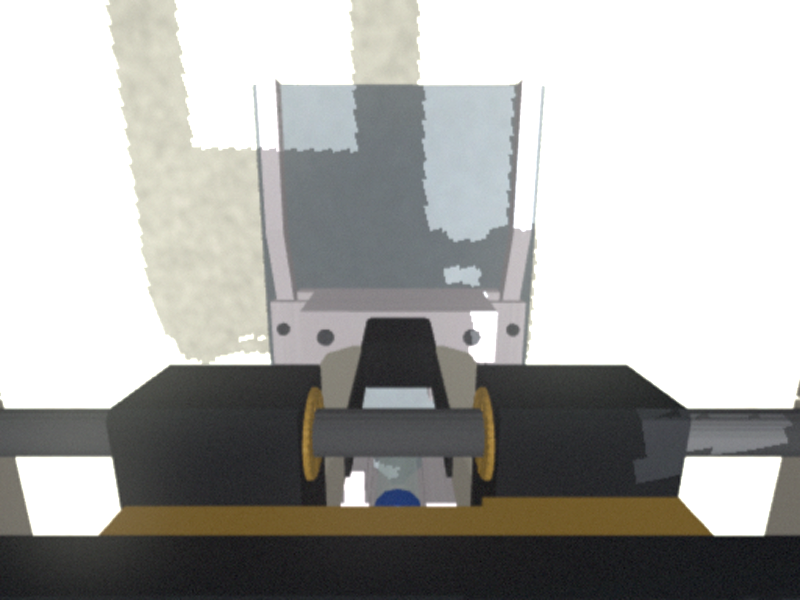

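Run:
```python
from h import *
im=cv2.imread("pics/w24_raw.png");T=np.load("pics/w24.npy")
x0,y0,w,h,k=165,175,180,65,4.4
c=cv2.resize(im[y0:y0+h,x0:x0+w],None,fx=k,fy=k,interpolation=cv2.INTER_CUBIC)
S=np.array([.5855,-.1097]);a=-.2475;R=np.array([[np.cos(a),-np.sin(a)],[np.sin(a),np.cos(a)]])
for hx in (-12,-8,-4):
  for y in (-40,-48,40,48):
    z=.05 if abs(y)==40 else .018
    q=proj("wrist",[*(S+R@np.array([hx-20,y])/1e3),z],T)
    cv2.circle(c,(int((q[0]-x0+.5)*k),int((q[1]-y0+.5)*k)),2,(0,0,255) if hx==-8 else (0,255,0),-1)
cv2.imwrite("pics/w24c.png",c)
```

```text
(no output)
```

View pics/w24c.png

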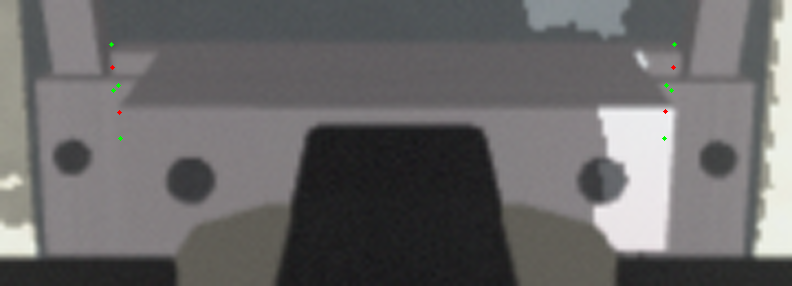

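Call:
send_rows([
  {"wx": 0,"wy": 0,"wz": 0,"dx": 0,"dy": 0,"dz": 0,"fingers": 132},
  {"wx": 0,"wy": 0,"wz": 0,"dx": 0,"dy": 0,"dz": 0,"fingers": 132},
  {"wx": -0.003,"wy": -0.011,"wz": 0,"dx": 0,"dy": 0,"dz": 0.5,"fingers": 132},
  {"wx": 0,"wy": 0,"wz": 0,"dx": 0,"dy": 0,"dz": 2.0,"fingers": 132},
  {"wx": 0,"wy": 0,"wz": 0,"dx": 0,"dy": 0,"dz": 2.0,"fingers": 132},
  {"wx": 0,"wy": 0,"wz": 0,"dx": 0,"dy": 0,"dz": 0,"fingers": 132},
  {"wx": 0,"wy": 0,"wz": 0,"dx": -2.0,"dy": 0.5,"dz": 0,"fingers": 132},
  {"wx": 0,"wy": 0,"wz": 0,"dx": -2.0,"dy": 0.5,"dz": 0,"fingers": 132},
  {"wx": 0,"wy": 0,"wz": 0,"dx": 0,"dy": 0,"dz": 0,"fingers": 132},
  {"wx": 0,"wy": 0,"wz": 0,"dx": 0,"dy": 0,"dz": 0,"fingers": 132},
], newtons=20)

```text
t: 16.32
tool_pos: [0.5379, -0.0966, 0.0753]
orientation: [0.387, 3.111, -0.002]
force: [1.1, 0.1, 1.7]
opening: 0.045
```

```bash
python3 st.py;  python3 w.py w25; python3 s.py s25 200 140
```

```text
half in station mm [-40.9828   0.3399] yaw err 0.000311076102105623 z 0.07526230387992515 tool z [ 0.006  -0.0019 -1.    ]
force st [1.0807 0.3322] 1.7498068044339832 torque [ 0.0397 -0.0475 -0.0336] t 16.3167 dq 0.043348029437064825
16.3167 [1.1291 0.0574 1.7498] 0.04496902510059535
[[-0.9696  0.2447  0.006   0.5379]
 [ 0.2447  0.9696 -0.0019 -0.0966]
 [-0.0063 -0.0004 -1.      0.0753]
 [ 0.      0.      0.      1.    ]]
0.02238960823203809 16.4167 [ 0.53806098 -0.09661533  0.07504848] [ 0.28612685 -0.42609349 -0.09515983]
```

View pics/w25.png

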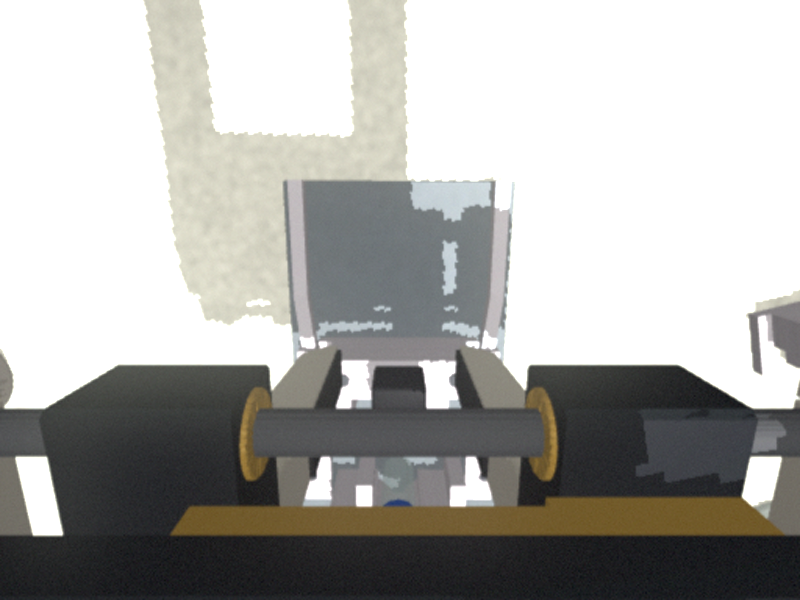

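View pics/s25.png

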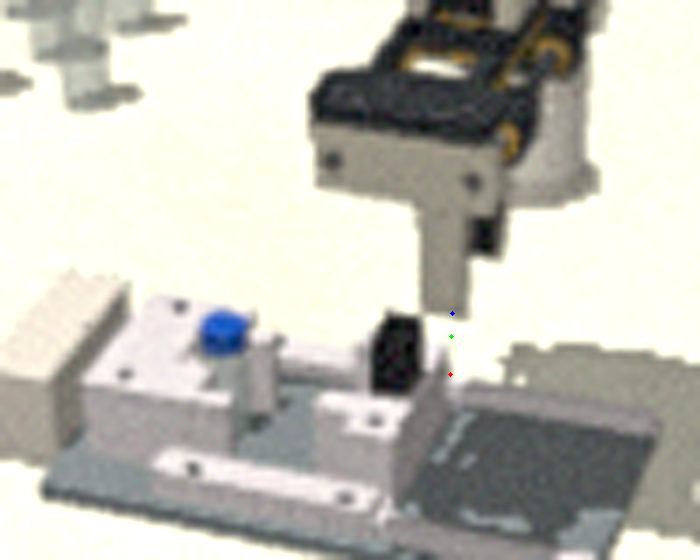

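Call:
send_rows([
  {"wx": 0.002,"wy": 0.006,"wz": 0,"dx": 0,"dy": 0,"dz": -1.0,"fingers": 132},
  {"wx": 0,"wy": 0,"wz": 0,"dx": 0,"dy": 0,"dz": -2.0,"fingers": 132},
  {"wx": 0,"wy": 0,"wz": 0,"dx": 0,"dy": 0,"dz": -1.5,"fingers": 132},
  {"wx": 0,"wy": 0,"wz": 0,"dx": 0,"dy": 0,"dz": -0.5,"fingers": 132},
  {"wx": 0,"wy": 0,"wz": 0,"dx": 0,"dy": 0,"dz": 0,"fingers": 132},
  {"wx": 0,"wy": 0,"wz": 0,"dx": 0,"dy": 0,"dz": 0,"fingers": 132},
])

```text
t: 16.92
tool_pos: [0.5413, -0.0977, 0.021]
orientation: [0.388, 3.118, 0.0]
force: [-0.1, 0.1, 1.0]
opening: 0.0451
```

```bash
python3 st.py; python3 s.py s26 200 150
```

```text
half in station mm [-37.4428   0.1393] yaw err -4.321109104810095e-06 z 0.020976971158426207 tool z [ 0.0001  0.0002 -1.    ]
force st [-0.1112  0.0955] 1.0491531788120296 torque [0.0285 0.0159 0.0041] t 16.9167 dq 0.023784609143306632
0.02257543272693606 16.9667 [ 0.54127575 -0.09764916  0.02115308] [ 0.7604335  -0.89930577 -0.0132149 ]
```

View pics/s26.png

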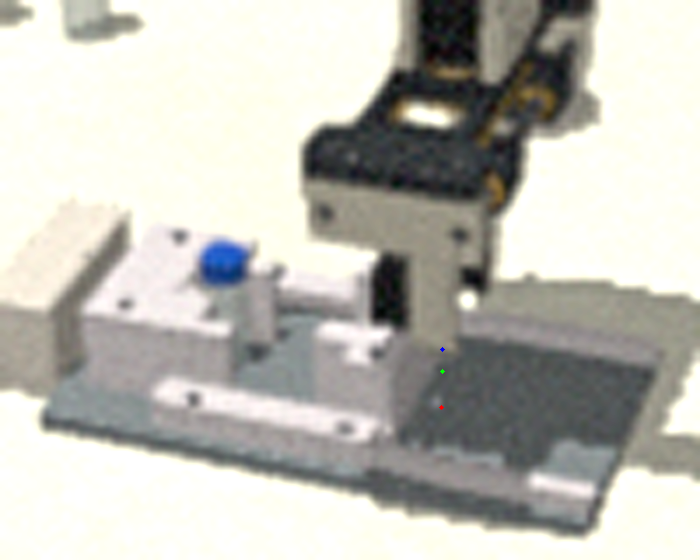

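Call:
send_rows([
  {"wx": 0,"wy": 0,"wz": 0,"dx": 0,"dy": 0,"dz": -0.7,"fingers": 132},
  {"wx": 0,"wy": 0,"wz": 0,"dx": 0,"dy": 0,"dz": -0.7,"fingers": 132},
  {"wx": 0,"wy": 0,"wz": 0,"dx": 0,"dy": 0,"dz": -0.4,"fingers": 132},
  {"wx": 0,"wy": 0,"wz": 0,"dx": 0,"dy": 0,"dz": 0,"fingers": 132},
  {"wx": 0,"wy": 0,"wz": 0,"dx": 0,"dy": 0,"dz": 0,"fingers": 132},
])

```text
t: 17.38
tool_pos: [0.5434, -0.0983, 0.0036]
orientation: [0.387, 3.114, -0.001]
force: [0.9, -0.6, 0.2]
opening: 0.0447
```

```bash
python3 st.py; python3 s.py s27 200 150; python3 w.py w27
```

```text
half in station mm [-35.2002   0.0831] yaw err 5.1369723277960855e-05 z 0.003639883432108304 tool z [ 0.004  -0.0008 -1.    ]
force st [ 1.0252 -0.3887] 0.21439048526037308 torque [-0.0582  0.0492 -0.0386] t 17.3833 dq 0.006682894811400355
0.022513871004301522 17.4333 [ 0.54330845 -0.09822472  0.00359404] [-0.32016993  0.07663793 -1.01367343]
17.4333 [-0.3202  0.0766 -1.0137] 0.045027742008603044
[[-0.9695  0.2449  0.0038  0.5433]
 [ 0.2449  0.9695 -0.0008 -0.0982]
 [-0.0039  0.0001 -1.      0.0036]
 [ 0.      0.      0.      1.    ]]
```

View pics/s27.png

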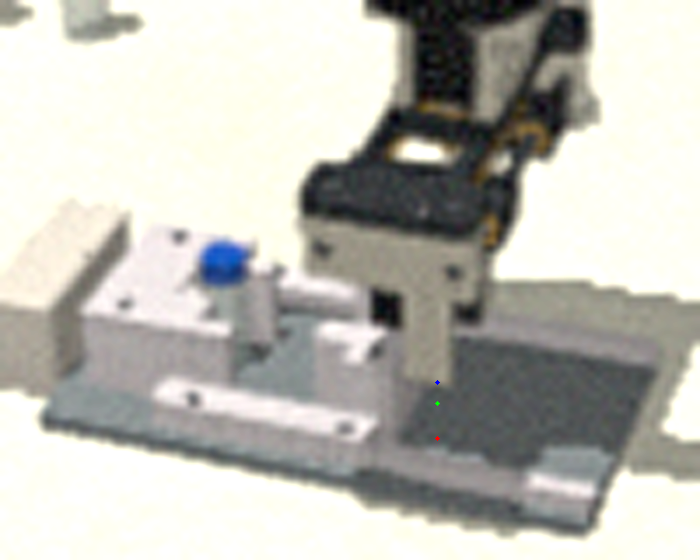

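View pics/w27.png

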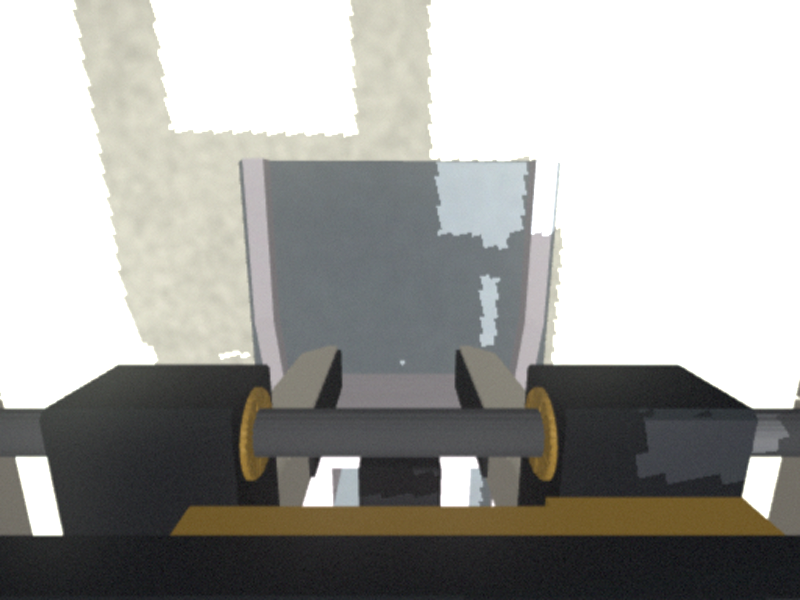

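Call:
send_rows([
  {"wx": 0.001,"wy": 0.004,"wz": 0,"dx": 0.4,"dy": -0.1,"dz": 0,"fingers": 132},
  {"wx": 0,"wy": 0,"wz": 0,"dx": 0.4,"dy": -0.1,"dz": 0,"fingers": 132},
  {"wx": 0,"wy": 0,"wz": 0,"dx": 0.4,"dy": -0.1,"dz": 0,"fingers": 132},
  {"wx": 0,"wy": 0,"wz": 0,"dx": 0.4,"dy": -0.1,"dz": 0,"fingers": 132},
])

```text
t: 17.82
tool_pos: [0.5601, -0.1023, 0.0043]
orientation: [-0.387, -3.117, -0.0]
force: [-1.4, -0.1, -0.3]
opening: 0.0447
```

```bash
python3 st.py; python3 s.py s28 200 150; python3 w.py w28
```

```text
half in station mm [-18.019    0.2113] yaw err 0.00013034840543441062 z 0.004280390730541858 tool z [-0.0009  0.0004 -1.    ]
force st [-1.3016 -0.4158] -0.26868764752960744 torque [ 0.0704  0.1573 -0.0003] t 17.8167 dq 0.16051013338630207
0.022600823926428343 17.8667 [ 0.56094962 -0.10260513  0.00450118] [ 0.18294157  0.32848251 -0.13520168]
17.8667 [ 0.1829  0.3285 -0.1352] 0.045201647852856686
[[-0.9695  0.2449  0.0001  0.5609]
 [ 0.2449  0.9695  0.0001 -0.1026]
 [-0.0001  0.0001 -1.      0.0045]
 [ 0.      0.      0.      1.    ]]
```

View pics/s28.png

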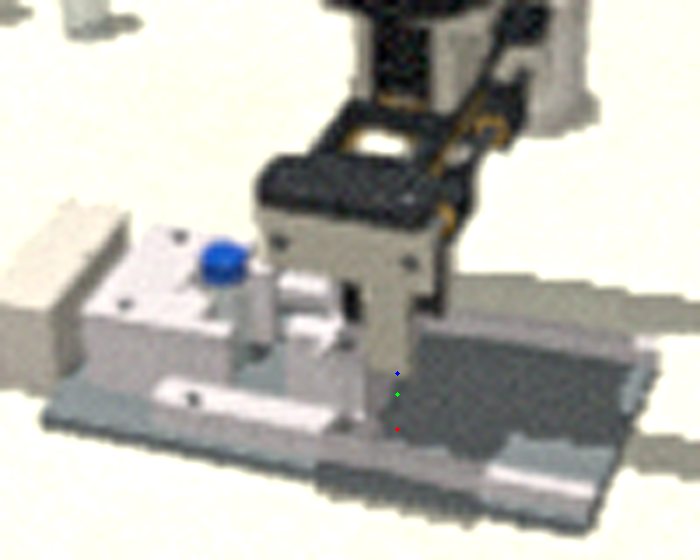

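Call:
send_rows([
  {"wx": 0,"wy": 0,"wz": 0,"dx": 0.4,"dy": -0.1,"dz": -0.02,"fingers": 132},
  {"wx": 0,"wy": 0,"wz": 0,"dx": 0.4,"dy": -0.1,"dz": -0.02,"fingers": 132},
  {"wx": 0,"wy": 0,"wz": 0,"dx": 0.4,"dy": -0.1,"dz": -0.02,"fingers": 132},
  {"wx": 0,"wy": 0,"wz": 0,"dx": 0.4,"dy": -0.1,"dz": -0.02,"fingers": 132},
  {"wx": 0,"wy": 0,"wz": 0,"dx": 0.4,"dy": -0.1,"dz": -0.02,"fingers": 132},
])

```text
t: 18.33
tool_pos: [0.5817, -0.1077, 0.0036]
orientation: [-0.387, -3.116, -0.001]
force: [-2.2, 0.5, 1.3]
opening: 0.0446
```

```bash
python3 st.py; python3 s.py s29 180 150; python3 w.py w29
```

```text
half in station mm [4.1919 0.284 ] yaw err 0.00020498797676377079 z 0.003568320724467583 tool z [-0.0014  0.0005 -1.    ]
force st [-2.2621 -0.058 ] 1.2839637417939125 torque [ 0.08    0.345  -0.0008] t 18.3333 dq 0.16153774133239038
0.022506551269245362 18.3833 [ 0.58251127 -0.10797691  0.00370306] [-1.30654053 -0.57673418  0.70635614]
18.3833 [-1.3065 -0.5767  0.7064] 0.045013102538490724
[[-0.9696  0.2449 -0.0003  0.5825]
 [ 0.2449  0.9696  0.0002 -0.108 ]
 [ 0.0004  0.0001 -1.      0.0037]
 [ 0.      0.      0.      1.    ]]
```

View pics/s29.png

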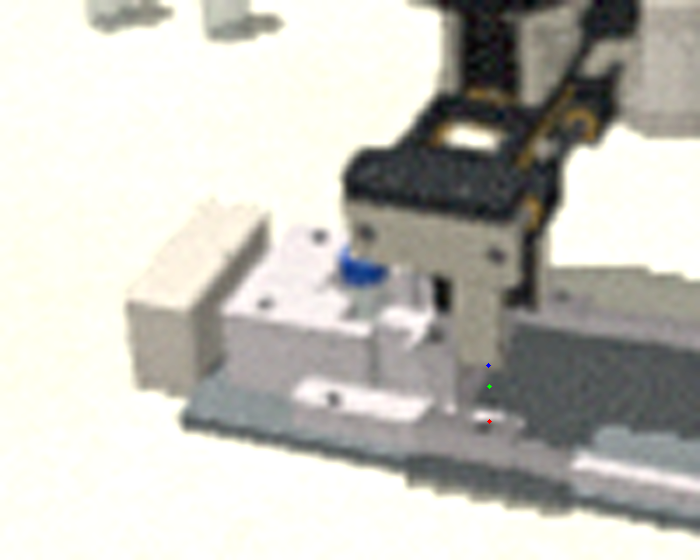

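View pics/w29.png

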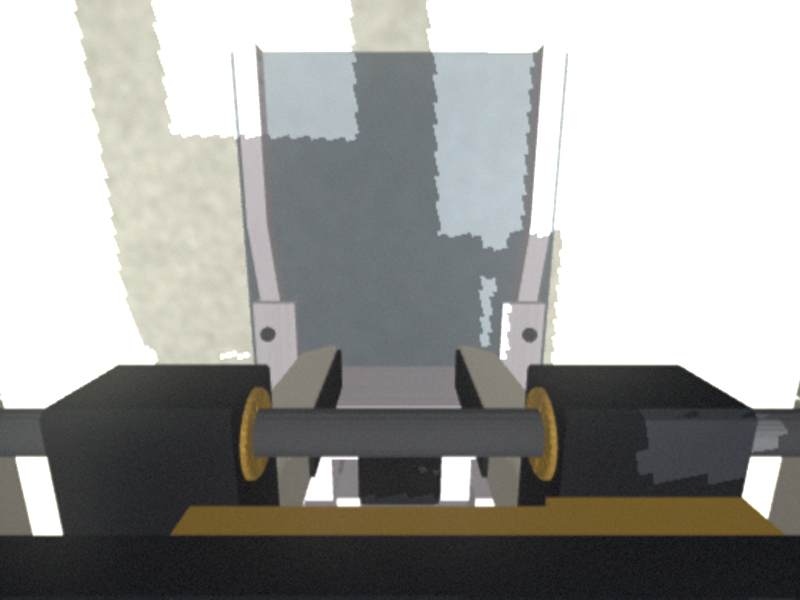

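Call:
send_rows([
  {"wx": 0,"wy": 0,"wz": 0,"dx": 0.3,"dy": -0.075,"dz": 0,"fingers": 132},
  {"wx": 0,"wy": 0,"wz": 0,"dx": 0.3,"dy": -0.075,"dz": 0,"fingers": 132},
  {"wx": 0,"wy": 0,"wz": 0,"dx": 0.3,"dy": -0.075,"dz": 0,"fingers": 132},
])

```text
t: 18.68
tool_pos: [0.5912, -0.1101, 0.0033]
orientation: [-0.387, -3.116, -0.001]
force: [-0.6, 0.9, 2.0]
opening: 0.0447
```

```bash
python3 st.py
```

```text
half in station mm [13.9932  0.312 ] yaw err 0.00024399838834660015 z 0.003322111595343312 tool z [-0.0015  0.0005 -1.    ]
force st [-0.8012  0.6809] 1.9649146651846685 torque [ 0.1158  0.3491 -0.0143] t 18.6833 dq 0.11877939166508562
```

Call:
send_rows([
  {"wx": 0,"wy": 0,"wz": 0,"dx": 0.25,"dy": -0.065,"dz": 0,"fingers": 132},
  {"wx": 0,"wy": 0,"wz": 0,"dx": 0.25,"dy": -0.065,"dz": 0,"fingers": 132},
])

```text
t: 18.85
tool_pos: [0.5966, -0.1115, 0.0033]
orientation: [-0.387, -3.116, -0.001]
force: [-2.4, 0.6, 1.5]
opening: 0.0448
```

```bash
python3 st.py
```

```text
half in station mm [19.6334  0.2969] yaw err 0.00020501298549374658 z 0.0033132400664537334 tool z [-0.0018  0.0006 -1.    ]
force st [-2.4338  0.0332] 1.4929808141631562 torque [0.114  0.2654 0.0233] t 18.85 dq 0.10560077730906436
```

Call:
send_rows([
  {"wx": 0,"wy": 0,"wz": 0,"dx": 0.2,"dy": -0.05,"dz": 0,"fingers": 132},
  {"wx": 0,"wy": 0,"wz": 0,"dx": 0.2,"dy": -0.05,"dz": 0,"fingers": 132},
])

```text
t: 19.02
tool_pos: [0.5971, -0.1115, 0.0028]
orientation: [-0.387, -3.107, -0.002]
force: [-15.9, 3.3, 11.8]
opening: 0.0448
```

```bash
python3 st.py
```

```text
half in station mm [20.0425  0.3978] yaw err -5.988368503034858e-05 z 0.002842952769739504 tool z [-0.0105  0.0028 -0.9999]
force st [-16.1852  -0.7299] 11.842829957773489 torque [ 0.4626  2.7182 -0.2021] t 19.0167 dq 0.07110456639160637
```

Contact came at a half x of about 39–40 mm, which is the home position. One firmer nudge, then I'll back off and look.

Call:
send_rows([
  {"wx": 0,"wy": -0.008,"wz": 0,"dx": 0.25,"dy": -0.065,"dz": 0.05,"fingers": 132},
  {"wx": 0,"wy": 0,"wz": 0,"dx": 0.3,"dy": -0.075,"dz": 0.05,"fingers": 132},
])

```text
t: 19.18
tool_pos: [0.5969, -0.1114, 0.0027]
orientation: [-0.386, -3.102, -0.006]
force: [-20.0, 4.7, 14.4]
opening: 0.0449
```

```bash
python3 st.py
```

```text
half in station mm [19.8471  0.4825] yaw err -0.0002904211573824811 z 0.002681547287137591 tool z [-0.0149  0.0059 -0.9999]
force st [-20.5271  -0.3436] 14.40307611326865 torque [ 0.5658  3.2595 -0.2323] t 19.1833 dq 0.12119066661243748
```

Call:
send_rows([
  {"wx": 0,"wy": 0,"wz": 0,"dx": -0.5,"dy": 0.13,"dz": 0,"fingers": 132},
  {"wx": 0,"wy": 0,"wz": 0,"dx": -1.0,"dy": 0.25,"dz": 0,"fingers": 132},
  {"wx": 0,"wy": 0,"wz": 0,"dx": -1.5,"dy": 0.38,"dz": 0,"fingers": 132},
  {"wx": 0,"wy": 0,"wz": 0,"dx": -1.0,"dy": 0.25,"dz": 0,"fingers": 132},
  {"wx": 0,"wy": 0,"wz": 0,"dx": 0,"dy": 0,"dz": 1.5,"fingers": 132},
  {"wx": 0,"wy": 0,"wz": 0,"dx": 0,"dy": 0,"dz": 3.0,"fingers": 132},
  {"wx": 0,"wy": 0,"wz": 0,"dx": 0,"dy": 0,"dz": 3.0,"fingers": 132},
  {"wx": 0,"wy": 0,"wz": 0,"dx": 0,"dy": 0,"dz": 3.0,"fingers": 132},
  {"wx": 0,"wy": 0,"wz": 0,"dx": -2.0,"dy": 0,"dz": 3.0,"fingers": 132},
  {"wx": 0,"wy": 0,"wz": 0,"dx": -2.0,"dy": 0,"dz": 3.0,"fingers": 132},
  {"wx": 0,"wy": 0,"wz": 0,"dx": -3.0,"dy": 0,"dz": 0,"fingers": 132},
  {"wx": 0,"wy": 0,"wz": 0,"dx": -3.0,"dy": 0,"dz": 0,"fingers": 132},
  {"wx": 0,"wy": 0,"wz": 0,"dx": -3.0,"dy": 0,"dz": 0,"fingers": 132},
  {"wx": 0,"wy": 0,"wz": 0,"dx": 0,"dy": 0,"dz": 0,"fingers": 132},
  {"wx": 0,"wy": 0,"wz": 0,"dx": 0,"dy": 0,"dz": 0,"fingers": 132},
])

```text
t: 20.43
tool_pos: [0.4225, -0.1015, 0.1752]
orientation: [-0.387, -3.115, -0.001]
force: [0.7, 0.3, -0.3]
opening: 0.0446
```

```bash
python3 st.py; python3 s.py s30 170 150
python3 - <<'E'
from h import *
im=cv2.cvtColor(robot.read_camera("top"),cv2.COLOR_RGB2BGR)
cv2.imwrite("pics/t30a.png",cv2.resize(im,(800,600)))
x0,y0,k=235,130,7
c=cv2.convertScaleAbs(cv2.resize(im[y0:y0+80,x0:x0+90],None,fx=k,fy=k,interpolation=cv2.INTER_CUBIC),alpha=1.5)
cv2.imwrite("pics/t30.png",c)
E
```

```text
half in station mm [-151.6888  -32.6833] yaw err 0.00037477321262130436 z 0.17519763254130258 tool z [-0.0027  0.0011 -1.    ]
force st [0.6264 0.4589] -0.3041732895586577 torque [0.0576 0.0251 0.0256] t 20.4333 dq 0.06835763063913744
0.022418631561423215 20.4833 [ 0.42248813 -0.10140444  0.17506497] [0.68736737 0.25487069 0.33297772]
```

View pics/s30.png

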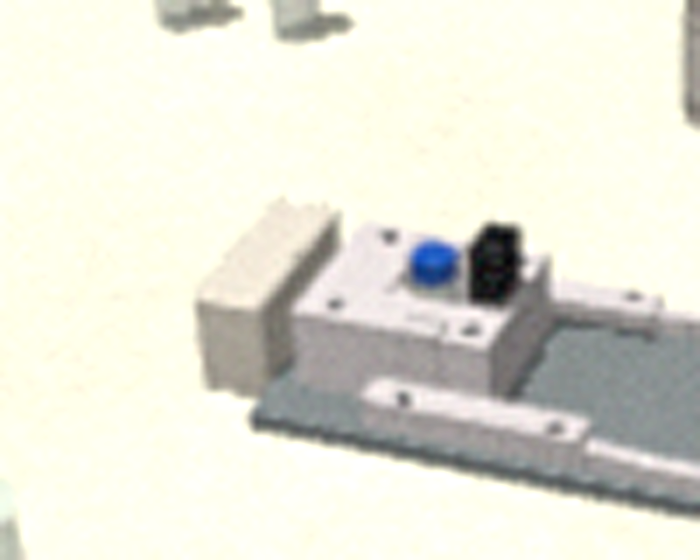

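View pics/t30.png

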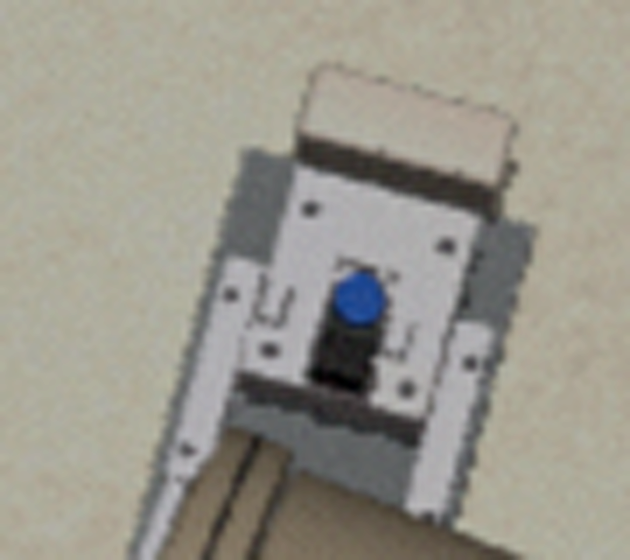

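View pics/t30a.png

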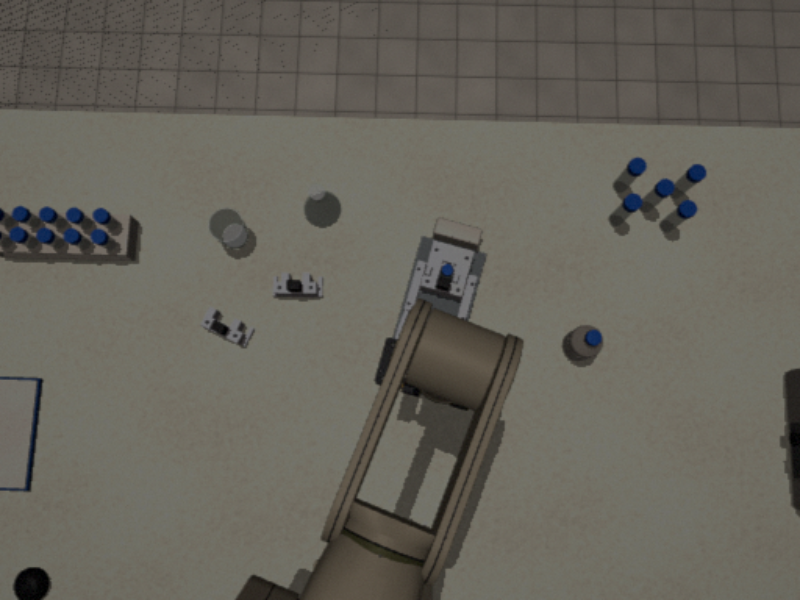

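Run:
```python
from h import *
np.set_printoptions(precision=1,suppress=True)
S=np.array([.5845,-.1098]);a=-.2465;R=np.array([[np.cos(a),-np.sin(a)],[np.sin(a),np.cos(a)]])
for uv in [(240,374),(420,420)]:
    p=ray("top",uv[0]/7+235-.5,uv[1]/7+130-.5,.05);print("rear corner st mm",R.T@(p[:2]-S)*1e3,"expect 20,+-40")
p=ray("top",289/7+234.5,170/7+129.5,.05);print("far corner",R.T@(p[:2]-S)*1e3)
print(robot.read_state()["t"],robot.read_state()["force"])
```

```text
rear corner st mm [19.2 41.4] expect 20,+-40
rear corner st mm [ 20.6 -36.8] expect 20,+-40
far corner [110.4  44.9]
20.5333 [ 0.5  0.5 -0.9]
```

```bash
python3 -c "
from plant import robot
robot.close_job();print(robot.read_state()['t'])"
```

```text
the job is handed in; nothing more can be done
the job is handed in; nothing more can be done
```

I set half_b (left lug inner, right lug outer) in the bay and slid it home. The jacket looks closed around the vial, and I handed the job in at about 20.5 s, well under the 51 s limit.

**What went wrong on the way:**
- **Fingertips:** they turned out to sit about 29 mm above the reported TCP, so the first grasp closed on air above the grip. I found this in the side view and regrasped lower.
- **Jam in the run:** sliding the half by its grip tipped it and jammed it under the lips at about x = -9 mm. A light regrip only slipped, so I let go and pushed low on the rear face with both fingertips. It then moved with 1–2 N.

**Last checks:**
- **Stop position:** the push stopped hard (about 20 N) with the half at about x = 39–40 mm. A half that does not match would have stopped at 24 mm.
- **Side and top pictures:** they show the lugs interlocked and no gap.
- **Rear corners in the top view:** 19.2 and 20.6 mm along the track, against 20 expected. That fits x of about 40 mm, nearly square.
- **Centre line:** the same corners read about 2 mm to the left. That is within the 4 mm limit, but one pixel is nearly 3 mm. The fixed half's corner read about 5 mm left too, so I put it down to reading error.
- **Release:** the gripper was about 17 cm behind and above the half, with the wrist force near zero.
- **Other objects:** half_a, half_c, the flask, the beaker and the bottle look unmoved in the top view.

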